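# Disinfect the right batch

## Task

Disinfect the batch whose sample stands on the green mat: pull the drawer of the white box all the way out, put every loose piece of that kind (pots or over-caps) into it, push the drawer fully home, swing the yellow latch right across its front to lock it, and then press the green start button fully down. Every piece of the other kind goes into the grey tray, before or after; leave the two samples on their mats and all other things alone.

Things in the scene. Friction and masses are not known exactly. Their poses are not given: they have to be found in the camera images.
- pot_1: round cosmetics pot, 63 mm diameter, 34 mm high, cream lid, red bands; origin at the centre of its underside, z up. Absent in some runs.
- pot_2: round cosmetics pot, 63 mm diameter, 34 mm high, cream lid, red bands; origin at the centre of its underside, z up. Absent in some runs.
- pot_3: round cosmetics pot, 63 mm diameter, 34 mm high, cream lid, red bands; origin at the centre of its underside, z up. Absent in some runs.
- cap_1: black plastic over-cap, a cup of 36 mm outer diameter, 36 mm high, 7 mm wall, 14 g, standing open end up; origin at the centre of its closed underside, z towards the open end. Absent in some runs.
- cap_2: black plastic over-cap, a cup of 36 mm outer diameter, 36 mm high, 7 mm wall, 14 g, standing open end up; origin at the centre of its closed underside, z towards the open end. Absent in some runs.
- cap_3: black plastic over-cap, a cup of 36 mm outer diameter, 36 mm high, 7 mm wall, 14 g, standing open end up; origin at the centre of its closed underside, z towards the open end. Absent in some runs.
- sample_pot: the sample pot, like the other pots (63 x 34 mm); it stands on one of the two mats and stays there; origin at the centre of its underside
- sample_cap: the sample over-cap, like the other caps (36 x 36 mm); it stands on the other mat and stays there; origin at the centre of its underside
- run_mat: green square mat, 85 x 85 x 3 mm, fixed to the table at the back: the sample on it is the kind to disinfect now; origin at the centre of its underside
- off_mat: red square mat, 85 x 85 x 3 mm, fixed to the table at the back: the sample on it is the kind NOT to disinfect; origin at the centre of its underside
- tray: shallow light-grey tray, fixed to the table, 200 x 340 mm outside, walls 3 mm thick and 46 mm high, floor 3 mm thick; origin at the centre of its underside, its long side along its own y axis (about along the world's x)
- uv_box: low white disinfecting box with a grey roof, fixed to the table, 185 mm deep, 300 mm wide, roof top 60 mm high, underside of the roof 52 mm high; origin on the table under the middle of its front face; its x axis points into the box, so the front faces -x; the drawer comes out along its -x
- drawer (a joint): how far the drawer stands out of the box, m: 0 fully home, 0.15 fully out; it slides with about 1.5 N of friction and stays where it is left. The part of the drawer that is still inside is under the roof. Blue front plate 250 mm wide, 6 mm thick, from 5 to 55 mm above the table
- drawer_in (a point): centre of the top of the drawer's floor (10 mm above the table), moves with the drawer; the axes are the box's; the inside is 150 mm in x and 236 mm in y, its side and back walls rise 14 mm above the floor
- drawer_handle (a point): middle of the steel bar handle on the drawer front, 42 mm above the table; the bar is 11 mm thick, 90 mm long along y, with a free gap of 29 mm between bar and front plate
- latch (a joint): angle of the swing latch, rad: at 0 its bar points straight out of the box to its -x, and it grows as the bar turns clockwise seen from above; at 1.57 (stop) the bar lies across the closed drawer's front and locks it; at about -0.7 the other stop. It stays where it is left (friction 0.06 N m). Above about 0.1 the bar is in the way of the moving drawer front
- latch_hinge (a point): a point on the latch's vertical turning axis, level with the grip of its peg, 87 mm above the table, beside the drawer at its right (-y) end
- latch_peg (a point): middle of the grip of the latch's upright black peg, 70 mm from the turning axis; peg 12 mm diameter, its top 105 mm and the yellow bar's top 55 mm above the table; this point is 87 mm above the table
- start (a joint): travel of the green start button, m: 0 up, 0.006 fully down; fully down takes 4 N and it springs back
- start_top (a point): centre of the top of the round green start button (26 mm diameter) on the roof of the box, 78 mm above the table when up; it is pressed straight down
- ink_tin: red ink tin, 68 x 106 x 19 mm, a bystander to be left alone; origin at the centre of its underside
- tally_counter: white tally counter, 50 x 65 x 25 mm, a bystander to be left alone; origin at the centre of its underside
- tweezers: steel tweezers lying flat, 16 x 125 x 9 mm, a bystander to be left alone; origin at the centre of its underside

How it is judged:
By the outcome, as a careful person would: the job done as asked, in the order asked, and still so for the second after the job is handed in, with the robot touching nothing.
Of pot_1, pot_2, pot_3, cap_1, cap_2, cap_3 only 4 to 6 are there at a start; the rules pass over those that are not, and their reading is None.
At some moment in a run one of pot_1, pot_2, pot_3, cap_1, cap_2, cap_3 may be knocked a few centimetres aside while the robot is not near it.
Once in a run the grip may slacken for a moment while it holds something.
It also fails if it takes over 210 s, if anything falls off the work surface, if the arm or the gripper's body presses on something with over 40 N, if the wrist force passes 120 N, or if a joint passes its speed limit or range.

## Robot

A 6-joint arm with a two-finger parallel gripper is mounted at the origin on a cart in front of the work surface, level with it; the furniture and walls round the work are solid. World frame = base frame: x ahead of the robot, y to its left, z up, the work surface at z = 0. Lengths are in m, angles in rad, forces in N, time in s.
With the tool pointing down it reaches from about 0.3 to 0.875 m from the base axis. Payload 6.4 kg.
Tool frame: the origin (TCP) lies midway between the tips of the shut fingers; the grasp point (between the pads) lies 19 mm behind it; y points along the fingers, x is the direction in which the jaws open and shut, and the axes are right-handed (so a half turn about y gives the same grasp; the last joint's range is limited). The gripper opens to 85 mm and grips with 20 to 120 N. Pads are 22 mm wide; open, the fingers measure 114 mm over their backs; the gripper's body (76 mm by 85 mm) begins 54 mm behind the grasp point. The pads swing forward as they close: fully open they stand 13 mm farther back than shut.
Start: joints at [-1.491, 0.181, 1.607, -0, 1.354, -0.206], TCP at [0.162, -0.552, 0.207] pointing down, gripper open.
Joint ranges: [-2.99, 2.99], [-0.89, 2.07], [0.3, 2.58], [-1.14, 4.28], [0, 2.63], [-3.12, 3.12]. Speed limits (rad/s): [2.57, 2.57, 3.01, 3.14, 3.14, 3.14].

## Interface

Orientations are given as a unit quaternion [w, x, y, z].
In Python, from bench import ctrl gives the robot as it stands.
- The arm moves only by the tool step_arm, never from a script. Its argument "commands" is a list of rows, each a list of 7 numbers: the turn, a rotation vector about the tool's x, y, z in units of 6 degrees (1.0 is 6 degrees), then the shift along the tool's x, y, z in units of 30 mm (1.0 is 30 mm), then the opening, from 0 (shut) to 1 (fully open). A call has 1 to 10 rows; each row shifts and turns the commanded pose from where the row before left it, along the tool's axes as they then stand; what a row does not reach is not made up. A row lasts 1/10 s, in which the tool goes at most 50 mm and 8.59 degrees, less where a joint would pass 70% of its speed; a pose out of reach is approached as far as the arm can. A call with a number of a shift or a turn outside -1 to 1 is refused whole. A call with a gripper value outside its range is refused whole. The fingers move at their own pace and stop on an object; the grip force is fixed at half the most. Time passes only in rows, so rows that do not move let the fingers close. It gives the time, the measured TCP pose, the force and the opening at its end, in the units of the state.
- ctrl.get_obs(): the state, without advancing time (a new reading comes with each control period).
- ctrl.camera(name): name is "scene" or "top" or "wrist"; returns (picture, depth): 384x512x3 uint8, blue, green, red; 384x512 float32, m along the optical axis (not along the pixel's ray), 0 where there is no reading.
- ctrl.get_calibration(name): a dict with "intrinsics" (3x3 intrinsics, pixels), "R" (3x3) and "t" (3): a world point X has camera coordinates R X + t. Camera axes: x right, y down, z forward; pixel columns grow to the right and rows downward; lengths in m; the calibration is good to about 2 mm. A picture is of the moment at which its call begins: read the wrist's pose just before it. get_calibration takes no time and is no camera call; for the wrist camera it gives the pose at the moment of the call.
- ctrl.hand_in(): hands the job in, once; it reports no verdict.
Trained networks look in the newest picture that a camera, given by its name, has taken for a name from the list of things; names that differ only in an ending like _2 or _b are one class to them, and where a whole thing is asked for, a point or a joint stands for the part that bears it (a point fixed in the world has none). Each returns a list of dicts, best first, with "p" (0 to 1); they miss things now and then, are a little off and sometimes report something else, mostly with a low value. They report only what shows in the picture. A call takes as long as a camera call.
- ctrl.boxes_of(thing, camera): "point" ([x, y, z] in m, in the coordinates of the camera as it stood for that picture, good to about 4 mm: the middle of the surface that is visible of it).
- ctrl.silhouettes(thing, camera): "pixels" (384x512 bool, what is visible of it).
The state is a dict: "time_s": time; "q": joint angles; "dq": joint speeds; "joint_efforts": joint torques, N m; "eef_pos": TCP position; "eef_rot": TCP orientation; "wrist_force": force on the tool from outside, world axes, zero at the start; "torque": the same for the moment, N m; "opening": opening from 0.0 (shut) to 1.0 (fully open).
Only numpy, scipy, OpenCV 4.12 (cv2) and the standard library are available. Lean on these libraries where they do the work, as an engineer would, in place of code of your own. Each camera call takes 0.05 s, during which the arm holds its last target.

## Working session

There is one attempt and no reset: what is moved stays moved. The work goes in short steps, Python scripts to look and compute and a tool call to move; the robot and the scene stay as the last step left them, time stands still between calls to the robot, and variables do not carry over. Pictures are saved under pics/ and viewed, and the job is handed in when it is done.

Besides the shell and the picture viewer there is one more tool, called after "Emit:" by a JSON object that holds its "name" and its "arguments", one argument or row to a line. step_arm: Moves the arm, as the interface text tells. Its arguments: {"type":"object","properties":{"commands":{"type":"array"}},"required":["commands"]}

```bash
ls; mkdir -p pics
cat > h.py <<'E'
import numpy as np, cv2
from bench import ctrl
from scipy.spatial.transform import Rotation as Rn
def R(q): return Rn.from_quat([q[1],q[2],q[3],q[0]])
def w(cam,p):
    c=ctrl.get_calibration(cam); return np.array(c["R"]).T@(np.array(p)-np.array(c["t"]))
def find(n,cam):
    return [(np.round(w(cam,d["point"]),3).tolist(),round(d["p"],2)) for d in ctrl.boxes_of(n,cam)]
def st():
    o=ctrl.get_obs(); print(round(o["time_s"],2),np.round(o["eef_pos"],4),np.round(o["eef_rot"],3),"op",round(o["opening"],3),"F",np.round(o["wrist_force"],1),"q",np.round(o["q"],2)); return o
E
python3 - <<'E'
from h import *
o=st(); print(R(o["eef_rot"]).as_matrix().round(3))
for c in ["scene","top"]:
    im,d=ctrl.camera(c); cv2.imwrite(f"pics/{c}0.png",im); np.save(f"pics/{c}0.npy",d)
for n in ["pot_1","cap_1","sample_pot","sample_cap","run_mat","off_mat","tray","uv_box","drawer_handle","latch_peg","start_top","ink_tin","tally_counter","tweezers","drawer_in","latch_hinge"]:
    print(n,find(n,"top"))
print(find("pot_1","scene"),find("cap_1","scene"))
print(st()["time_s"])
E
```

```text
pics
0.0 [ 0.1621 -0.5511  0.2065] [ 0.567 -0.566  0.424 -0.423] op 1.002 F [ 0.5 -0.5 -0.9] q [-1.49  0.18  1.61 -0.    1.35 -0.21]
[[ 0.282 -0.     0.959]
 [-0.959  0.002  0.282]
 [-0.002 -1.     0.   ]]
pot_1 [([0.442, -0.002, 0.036], 0.92), ([0.624, 0.015, 0.039], 0.87), ([0.536, -0.012, 0.032], 0.56), ([0.789, -0.143, 0.015], 0.25)]
cap_1 [([0.548, -0.132, 0.005], 0.64), ([0.573, 0.124, 0.055], 0.53)]
sample_pot [([0.776, -0.012, 0.041], 0.84)]
sample_cap [([0.546, -0.133, 0.004], 0.65)]
run_mat []
off_mat [([0.752, -0.028, 0.0], 0.78), ([0.578, 0.269, 0.01], 0.28)]
tray [([0.538, -0.361, 0.002], 0.84), ([0.497, 0.483, 0.026], 0.42)]
uv_box [([0.665, 0.268, 0.062], 0.82)]
drawer_handle [([0.575, 0.266, 0.011], 0.91)]
latch_peg [([0.569, 0.123, 0.056], 0.56)]
start_top []
ink_tin []
tally_counter [([0.588, 0.489, 0.02], 0.45)]
tweezers [([0.441, -0.003, 0.037], 0.58), ([0.541, -0.012, 0.035], 0.35)]
drawer_in [([0.574, 0.264, 0.01], 0.66)]
latch_hinge [([0.574, 0.126, 0.056], 0.44)]
[([0.619, -0.005, 0.034], 0.88), ([0.43, -0.022, 0.034], 0.73), ([0.531, -0.024, 0.035], 0.66)] [([0.637, -0.127, 0.025], 0.71), ([0.447, -0.136, 0.027], 0.65), ([0.544, -0.125, 0.027], 0.49)]
1.0 [ 0.1621 -0.5517  0.2074] [-0.566  0.566 -0.424  0.424] op 1.002 F [-0.4  0.2  1.1] q [-1.49  0.18  1.61  0.    1.35 -0.21]
1.0
```

View pics/top0.png

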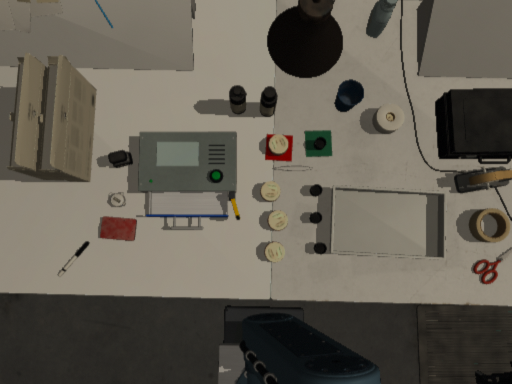

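View pics/scene0.png

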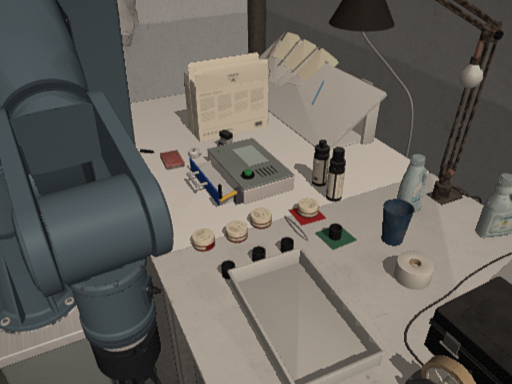

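The green mat at px (318,143) carries the sample cap, so caps go in the drawer and pots go in the tray. The loose pots are at px (271,191), (277,220) and (275,252). The loose caps are at (316,190), (316,217) and (320,248). The drawer is partly out, and the latch points outward, clear of it.

```bash
cat >> h.py <<'E'
def px2w(cam,u,v,d=None,z=None):
    c=ctrl.get_calibration(cam);K=np.array(c["intrinsics"]);Rm=np.array(c["R"]);t=np.array(c["t"])
    r=np.linalg.inv(K)@np.array([u,v,1.])
    if z is None: return Rm.T@(r*d-t)
    o=-Rm.T@t; rw=Rm.T@r; return o+rw*(z-o[2])/rw[2]
def cloud(cam,d):
    c=ctrl.get_calibration(cam);K=np.array(c["intrinsics"]);Rm=np.array(c["R"]);t=np.array(c["t"])
    v,u=np.mgrid[0:384,0:512]
    P=np.stack([(u-K[0,2])/K[0,0]*d,(v-K[1,2])/K[1,1]*d,d],-1)
    return (P-t)@Rm
E
python3 - <<'E'
from h import *
im=cv2.imread("pics/top0.png"); d=np.load("pics/top0.npy")
c=ctrl.get_calibration("top"); print(c["intrinsics"], -np.array(c["R"]).T@c["t"])
P=cloud("top",d)
hsv=cv2.cvtColor(im,cv2.COLOR_BGR2HSV)
# box roof: z near .06
X,Y,Z=P[...,0],P[...,1],P[...,2]
m=(abs(Z-.06)<.006)&(X>.5)&(X<.85)&(Y>.05)&(Y<.5)
u8=m.astype(np.uint8); n,l,s,_=cv2.connectedComponentsWithStats(u8); k=1+s[1:,4].argmax(); m=l==k
r=cv2.minAreaRect(P[m][:,:2].astype(np.float32)); print("roof",r,cv2.boxPoints(r))
b=(hsv[...,0]>100)&(hsv[...,0]<130)&(hsv[...,1]>120)&(X>.4)&(X<.7)&(Y>0)&(Y<.5)
print("blue",b.sum(),cv2.boxPoints(cv2.minAreaRect(P[b][:,:2].astype(np.float32))),np.median(P[b],0))
y=(hsv[...,0]>15)&(hsv[...,0]<35)&(hsv[...,1]>150)&(X>.4)&(X<.7)&(Y>0)&(Y<.3)
print("yel",y.sum(),cv2.boxPoints(cv2.minAreaRect(P[y][:,:2].astype(np.float32))),np.median(P[y],0))
g=(hsv[...,0]>45)&(hsv[...,0]<75)&(hsv[...,1]>120)&(X>.5)&(X<.8)&(Y>0.1)&(Y<.4)
print("green",g.sum(),np.median(P[g],0),P[g].mean(0))
m=(Z>.03)&(X>.35)&(X<.75)&(Y<-.17)
m=(Z>.035)&(Z<.055)&(X>.35)&(X<.8)&(Y<-.14)
r=cv2.minAreaRect(P[m][:,:2].astype(np.float32));print("tray",r,cv2.boxPoints(r))
for nm,u,v,z in [("p",271,191,.034),("p",277,220,.034),("p",275,252,.034),("c",316,190,.036),("c",316,217,.036),("c",320,248,.036)]:
    print(nm,px2w("top",u,v,z=z), P[v,u])
cv2.imwrite("pics/topz.png",cv2.resize(im[120:270,95:345],None,fx=3.2,fy=3.2,interpolation=cv2.INTER_CUBIC))
E
```

```text
[[446.16054116   0.         248.50148298]
 [  0.         446.16054116 188.70878762]
 [  0.           0.           1.        ]] [0.46723939 0.0745653  1.41353248]
roof ((0.7087070345878601, 0.2721787691116333), (0.1828974187374115, 0.2986176311969757), 1.4425476789474487) [[0.6135285  0.4191381 ]
 [0.62104607 0.12061509]
 [0.8038856  0.12521943]
 [0.796368   0.42374244]]
blue 153 [[0.46723938 0.07456529]
 [0.52545404 0.06136164]
 [0.59690297 0.37637818]
 [0.5386883  0.38958183]] [0.54068719 0.25865108 0.05263101]
yel 72 [[0.4627198  0.08667298]
 [0.46723938 0.07456531]
 [0.5998498  0.12406711]
 [0.59533024 0.13617478]] [0.56979943 0.11955968 0.05557142]
green 83 [0.66231024 0.18107269 0.08172969] [0.66155695 0.19205366 0.07951802]
tray ((0.6136724948883057, -0.4401282072067261), (0.5985878109931946, 0.37087711691856384), 89.96249389648438) [[ 0.42803806 -0.73930067]
 [ 0.7989151  -0.73954344]
 [ 0.7993069  -0.14095575]
 [ 0.4284299  -0.14071298]]
p [0.62422416 0.00946709 0.034     ] [0.62388862 0.00960624 0.03694865]
p [ 0.53459884 -0.01080454  0.034     ] [ 0.53454155 -0.01073193  0.03517337]
p [ 0.43660079 -0.00643109  0.034     ] [ 0.43655277 -0.00655804  0.03183785]
c [ 0.63065514 -0.13016495  0.036     ] [ 0.63416512 -0.13456231  0.00641221]
c [ 0.5467889  -0.13080636  0.036     ] [ 5.48867494e-01 -1.36172628e-01  5.67966660e-06]
c [ 0.45225965 -0.143769    0.036     ] [ 0.45195405 -0.14822313  0.00789765]
```

View pics/topz.png

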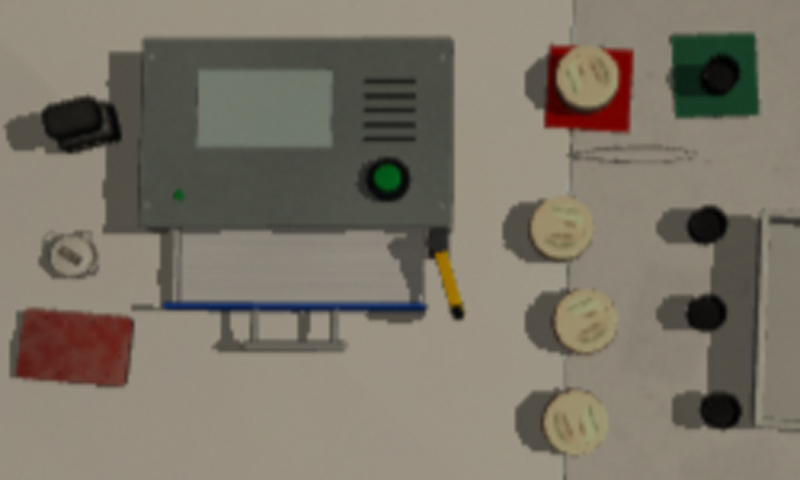

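```bash
cat >> h.py <<'E'
def go(p,ang=0.0):
    "units of shift in tool axes (after turn) and turn about tool y to reach TCP p, tool x at world angle ang deg"
    o=st(); M=R(o["eef_rot"]).as_matrix(); a=np.degrees(np.arctan2(M[1,0],M[0,0]))
    d=(np.array(p)-o["eef_pos"]); u=(M.T@d)/.03
    T=np.array([[np.cos(np.radians(ang)),0,-np.sin(np.radians(ang))],[np.sin(np.radians(ang)),0,np.cos(np.radians(ang))],[0,-1,0]])
    rv=Rn.from_matrix(M.T@T).as_rotvec(degrees=True)/6
    print("shift now-axes",u.round(2),"target-axes",(T.T@d/.03).round(2),"rotvec units",rv.round(2),"ang",a.round(1))
E
python3 - <<'E'
from h import *
im=cv2.imread("pics/top0.png")
def z(U,V,h): return px2w("top",95+U/3.2,120+V/3.2,z=h).round(3)
print("handle ends",z(216,347,.0475),z(345,347,.0475))
print("plate",z(165,306,.055),z(425,306,.055))
print("latch hinge,tip",z(438,243,.055),z(457,313,.105),z(437,255,.055),z(455,303,.055))
print("btn",z(388,179,.078))
print("tray L corners",z(762,212,.046),z(757,425,.046), px2w("top",445,190,z=.046),px2w("top",445,257,z=.046))
E
```

```text
handle ends [0.499 0.339 0.048] [0.503 0.216 0.048]
plate [0.537 0.388 0.055] [0.543 0.14  0.055]
latch hinge,tip [0.604 0.13  0.055] [0.535 0.109 0.105] [0.592 0.13  0.055] [0.547 0.112 0.055]
btn [0.661 0.178 0.078]
tray L corners [ 0.642 -0.181  0.046] [ 0.439 -0.177  0.046] [ 0.63951721 -0.52638593  0.046     ] [ 0.43492363 -0.52104222  0.046     ]
```

Emit:
{"name": "step_arm", "arguments": {
  "commands": [
    [0,-1,0,0,-0.5,0,1],
    [0,-1,0,0,-0.5,0,1],
    [0,-1,0,0,0,0,1],
    [0,-1,0,0,0,0,1],
    [0,-1,0,0,0,0,1],
    [0,-1,0,0,0,0,1],
    [0,-1,0,0,0,0,1],
    [0,-1,0,0,0,0,1],
    [0,-1,0,0,0,0,1],
    [0,-1,0,0,0,0,1]
  ]
}}

```text
time_s: 2.0
eef_pos: [0.1621, -0.5516, 0.2374]
eef_rot: [0.702, -0.702, 0.082, -0.082]
wrist_force: [0.7, -0.4, -0.9]
opening: 0.992
```

Run:
```python
from h import *
go([0.48,-0.2,0.25],1.4)
```

```text
2.0 [ 0.1621 -0.5516  0.2374] [ 0.702 -0.702  0.082 -0.082] op 0.992 F [ 0.7 -0.4 -0.9] q [-1.49  0.16  1.57  0.    1.41 -1.26]
shift now-axes [ 7.6  -0.42 13.85] target-axes [10.88 -0.42 11.46] rotvec units [-0.   -2.46  0.  ] ang -13.4
```

Emit:
{"name": "step_arm", "arguments": {
  "commands": [
    [0,-1,0,0,0,0,1],
    [0,-1,0,0,0,0,1],
    [0,-0.46,0,0,0,0,1],
    [0,0,0,1,0,1,1],
    [0,0,0,1,0,1,0.8],
    [0,0,0,1,0,1,0.6],
    [0,0,0,1,0,1,0.4],
    [0,0,0,1,0,1,0.32],
    [0,0,0,1,0,1,0.32],
    [0,0,0,1,0,1,0.32]
  ]
}}

```text
time_s: 3.0
eef_pos: [0.3689, -0.3362, 0.2376]
eef_rot: [-0.707, 0.707, 0.007, -0.007]
wrist_force: [1.4, -1.1, -0.5]
opening: 0.321
```

Emit:
{"name": "step_arm", "arguments": {
  "commands": [
    [0,0,0,1,0,1,0.32],
    [0,0,0,1,0,1,0.32],
    [0,0,0,1,0,1,0.32],
    [0,0,0,0.5,0,1,0.32],
    [0,0,0,0,0,1,0.32],
    [0,0,0,0,0,1,0.32],
    [0,0,0,0,0,1,0.32],
    [0,0,0,0,0,1,0.32],
    [0,0,0,0,0,1,0.32],
    [0,0,0,0,0,1,0.32]
  ]
}}

```text
time_s: 4.0
eef_pos: [0.4668, -0.0344, 0.2376]
eef_rot: [-0.707, 0.707, 0.007, -0.007]
wrist_force: [1.0, 0.1, -0.6]
opening: 0.322
```

Emit:
{"name": "step_arm", "arguments": {
  "commands": [
    [0,0,0,0,0,1,0.32],
    [0,0,0,0,0,1,0.32],
    [0,0,0,0,0,1,0.32],
    [0,0,0,0,0,1,0.32],
    [0,0,0,0,0,1,0.32],
    [0,0,0,0,0,1,0.32],
    [0,0,0,0,0,1,0.32],
    [0,0,0,0,0,1,0.32],
    [0,0,0,0,0,0,0.32],
    [0,0,0,0,0,0,0.32]
  ]
}}

```text
time_s: 5.0
eef_pos: [0.462, 0.2047, 0.2373]
eef_rot: [-0.707, 0.707, 0.008, -0.008]
wrist_force: [-0.6, 0.1, 0.6]
opening: 0.315
```

Run:
```python
from h import *
go([0.501,0.265,0.023],1.4)
im,d=ctrl.camera("wrist"); cv2.imwrite("pics/w1.png",im); np.save("pics/w1.npy",d)
c=ctrl.get_calibration("wrist"); print(-np.array(c["R"]).T@c["t"], np.array(c["R"]).round(2))
for n in ["drawer_handle","latch_peg"]: print(n,find(n,"wrist"))
```

```text
5.0 [0.462  0.2047 0.2373] [-0.707  0.707  0.008 -0.008] op 0.315 F [-0.6  0.1  0.6] q [ 0.18 -0.    1.74 -0.    1.4   0.16]
shift now-axes [1.35 7.14 1.99] target-axes [1.35 7.14 1.98] rotvec units [ 0.   -0.03 -0.  ] ang 1.2
[0.45918511 0.28677808 0.40465421] [[ 1.    0.02 -0.  ]
 [ 0.02 -0.95  0.32]
 [ 0.01 -0.32 -0.95]]
drawer_handle [([0.582, 0.285, 0.014], 0.79), ([0.646, 0.269, 0.062], 0.54)]
latch_peg [([0.562, 0.117, 0.057], 0.86)]
```

View pics/w1.png

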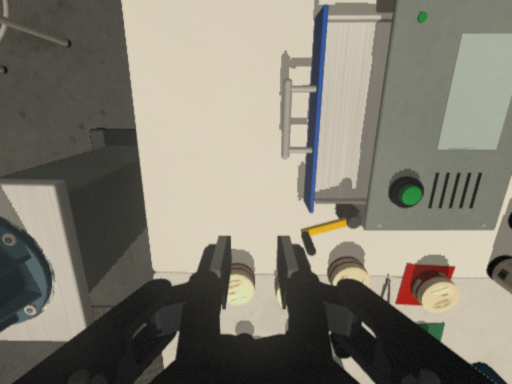

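The handle bar shows at px (288,80)–(286,158), the plate at (320,10)–(309,210), the latch bar from its hinge at (352,218) to the peg at (309,240), and the button at (411,194).

Run:
```python
from h import *
d=np.load("pics/w1.npy")
P=cloud("wrist",d)
for u,v in [(288,84),(287,120),(286,155),(322,10),(309,208),(352,218),(335,226),(308,233),(312,248),(412,192),(307,240)]:
    print((u,v),P[v,u].round(3))
for u,v,z in [(288,81,.0475),(287,120,.0475),(286,157,.0475),(322,8,.055),(309,209,.055),(307,234,.105),(412,194,.078),(352,218,.06)]: print((u,v),px2w("wrist",u,v,z=z).round(4))
```

```text
(288, 84) [0.501 0.308 0.049]
(287, 120) [0.502 0.265 0.048]
(286, 155) [0.504 0.221 0.048]
(322, 10) [0.534 0.386 0.051]
(309, 208) [0.539 0.148 0.054]
(352, 218) [0.598 0.137 0.062]
(335, 226) [0.578 0.122 0.056]
(308, 233) [0.54  0.112 0.06 ]
(312, 248) [0.536 0.114 0.105]
(412, 192) [0.66  0.183 0.083]
(307, 240) [0.533 0.115 0.085]
(288, 81) [0.501  0.3115 0.0475]
(287, 120) [0.5024 0.2654 0.0475]
(286, 157) [0.5039 0.2177 0.0475]
(322, 8) [0.5333 0.3864 0.055 ]
(309, 209) [0.5392 0.1467 0.055 ]
(307, 234) [0.5281 0.1334 0.105 ]
(412, 194) [0.6638 0.1789 0.078 ]
(352, 218) [0.599  0.1364 0.06  ]
```

Emit:
{"name": "step_arm", "arguments": {
  "commands": [
    [0,0,0,0.4,0,0.7,0.32],
    [0,0,0,0.5,0,0.7,0.32],
    [0,0,0,0.45,0,0.6,0.32],
    [0,0,0,0,0.9,0,0.32],
    [0,0,0,0,0.9,0,0.32],
    [0,0,0,0,0.9,0,0.32],
    [0,0,0,0,0.9,0,0.32],
    [0,0,0,0,0.9,0,0.32],
    [0,0,0,0,0,0,0.32]
  ]
}}

```text
time_s: 6.05
eef_pos: [0.4987, 0.2632, 0.0985]
eef_rot: [-0.706, 0.708, 0.004, -0.009]
wrist_force: [-0.6, 0.3, 0.5]
opening: 0.316
```

Run:
```python
from h import *
go([0.5025,0.265,0.025],1.4)
im,d=ctrl.camera("wrist"); cv2.imwrite("pics/w2.png",im)
```

```text
6.05 [0.4987 0.2632 0.0985] [-0.706  0.708  0.004 -0.009] op 0.316 F [-0.6  0.3  0.5] q [ 0.28  0.28  1.72 -0.    1.15  0.26]
shift now-axes [0.14 2.45 0.06] target-axes [0.13 2.45 0.06] rotvec units [ 0.02 -0.06 -0.07] ang 1.0
```

View pics/w2.png

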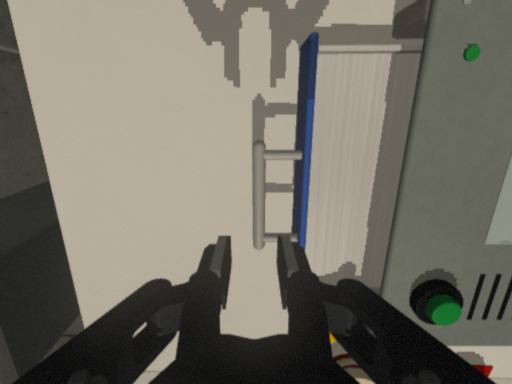

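Emit:
{"name": "step_arm", "arguments": {
  "commands": [
    [0,-0.06,0,0.14,0.5,0.06,0.32],
    [0,0,0,0,0.5,0,0.32],
    [0,0,0,0,0.5,0,0.32],
    [0,0,0,0,0.5,0,0.32],
    [0,0,0,0,0.4,0,0.32],
    [0,0,0,0,0,0,0],
    [0,0,0,0,0,0,0],
    [0,0,0,0,0,0,0]
  ]
}}

```text
time_s: 6.9
eef_pos: [0.5063, 0.2673, 0.031]
eef_rot: [0.707, -0.707, -0.01, 0.009]
wrist_force: [-0.3, 0.4, 0.7]
opening: -0.003
```

Run:
```python
from h import *
go([0.43,0.265,0.025],1.4)
```

```text
6.9 [0.5063 0.2673 0.031 ] [ 0.707 -0.707 -0.01   0.009] op -0.003 F [-0.3  0.4  0.7] q [ 0.28  0.39  1.73 -0.    1.01  0.25]
shift now-axes [-2.54  0.2  -0.01] target-axes [-2.54  0.2  -0.02] rotvec units [-0.    0.02  0.01] ang 1.5
```

Run:
```python
from h import *
im,d=ctrl.camera("wrist"); cv2.imwrite("pics/w3.png",im)
im,d=ctrl.camera("scene"); cv2.imwrite("pics/s3.png",cv2.resize(im[120:250,120:320],None,fx=4,fy=4))
st()
```

```text
7.0 [0.5064 0.2673 0.0312] [ 0.707 -0.707 -0.01   0.009] op 0.0 F [0.1 0.  2.4] q [0.28 0.39 1.73 0.   1.01 0.25]
```

View pics/w3.png

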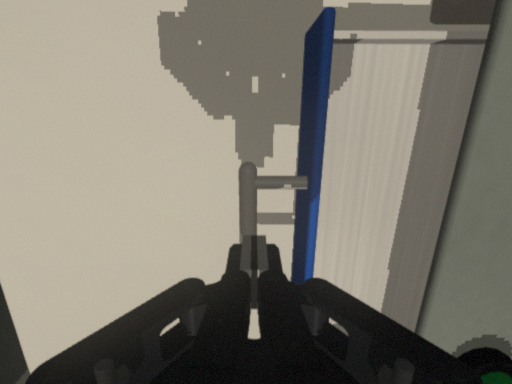

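View pics/s3.png

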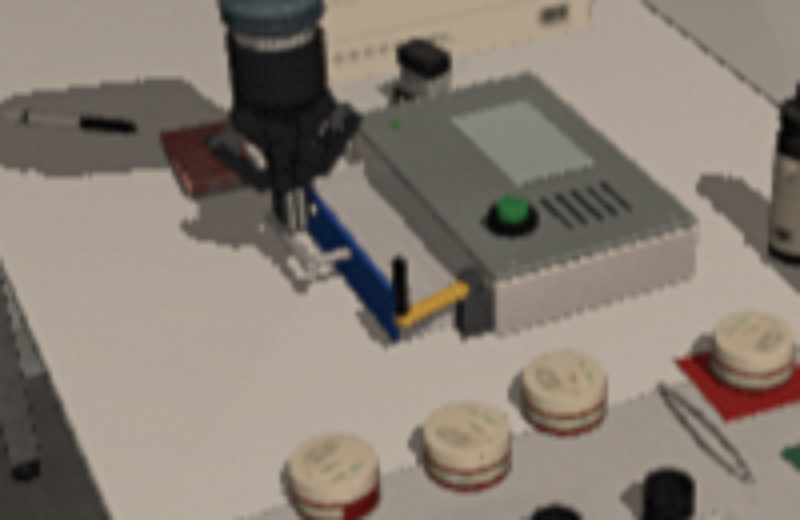

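Run:
```python
from h import *
im,d=ctrl.camera("wrist")
P=cloud("wrist",d)
for u,v in [(248,175),(248,200),(247,225),(246,234),(255,238),(250,245),(262,245),(250,260),(262,260),(312,150),(300,270),(285,183)]:
    print((u,v),P[v,u].round(3),d[v,u].round(3))
cv2.imwrite("pics/w3z.png",cv2.resize(im[140:290,190:340],None,fx=4,fy=4,interpolation=cv2.INTER_CUBIC))
```

```text
(248, 175) [0.501 0.31  0.048] 0.156
(248, 200) [0.501 0.295 0.048] 0.16
(247, 225) [0.501 0.279 0.049] 0.164
(246, 234) [0.5   0.273 0.049] 0.167
(255, 238) [0.505 0.278 0.064] 0.151
(250, 245) [0.503 0.278 0.071] 0.144
(262, 245) [0.509 0.278 0.071] 0.144
(250, 260) [0.503 0.278 0.086] 0.129
(262, 260) [0.509 0.278 0.086] 0.13
(312, 150) [0.535 0.327 0.054] 0.145
(300, 270) [0.536 0.245 0.045] 0.18
(285, 183) [0.522 0.306 0.047] 0.158
```

View pics/w3z.png

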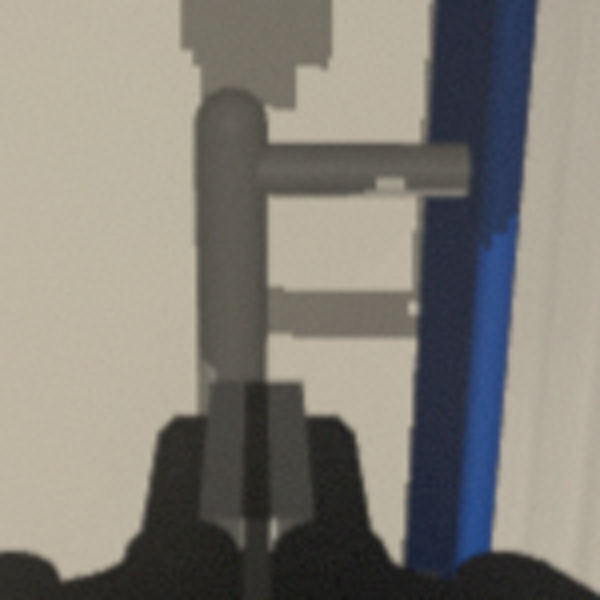

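Run:
```python
from h import *
o=st()
im,d=ctrl.camera("wrist")
P=cloud("wrist",d)
for u in (246,251,261):
  for v in range(228,246,2): print((u,v),P[v,u].round(3),im[v,u])
T=o["eef_pos"]; c=ctrl.get_calibration("wrist"); K=np.array(c["intrinsics"])
for p in (T,T+[0,.011,0],T+[0,.011,.019],T+[0,.011,.03]):
  q=K@(np.array(c["R"])@p+c["t"]); print(p.round(3),(q[:2]/q[2]).round(1))
```

```text
7.05 [0.5063 0.2673 0.0312] [ 0.707 -0.707 -0.01   0.009] op 0.001 F [-0.2  0.  -0.5] q [0.28 0.39 1.73 0.   1.01 0.25]
(246, 228) [0.5   0.277 0.048] [82 91 94]
(246, 230) [0.5   0.276 0.049] [85 94 96]
(246, 232) [0.5   0.274 0.048] [85 91 96]
(246, 234) [0.5   0.273 0.049] [80 86 91]
(246, 236) [0.5   0.278 0.061] [65 71 75]
(246, 238) [0.5   0.278 0.063] [65 71 72]
(246, 240) [0.5   0.278 0.066] [64 70 72]
(246, 242) [0.5   0.278 0.068] [62 68 70]
(246, 244) [0.5   0.278 0.07 ] [62 69 71]
(251, 228) [0.503 0.277 0.048] [80 86 89]
(251, 230) [0.503 0.275 0.048] [80 87 89]
(251, 232) [0.503 0.274 0.048] [79 87 92]
(251, 234) [0.503 0.272 0.046] [76 84 85]
(251, 236) [0.503 0.278 0.061] [50 55 56]
(251, 238) [0.503 0.278 0.063] [50 53 55]
(251, 240) [0.503 0.278 0.065] [40 47 50]
(251, 242) [0.503 0.278 0.068] [44 51 51]
(251, 244) [0.503 0.278 0.071] [45 48 52]
(261, 228) [0.511 0.254 0.002] [162 179 188]
(261, 230) [0.511 0.253 0.002] [161 179 188]
(261, 232) [0.511 0.251 0.003] [161 181 187]
(261, 234) [0.511 0.25  0.003] [148 165 172]
(261, 236) [0.509 0.279 0.062] [71 76 81]
(261, 238) [0.509 0.278 0.062] [62 69 70]
(261, 240) [0.509 0.278 0.065] [65 69 71]
(261, 242) [0.508 0.278 0.069] [62 67 72]
(261, 244) [0.508 0.278 0.07 ] [63 69 70]
[0.506 0.267 0.031] [255.7 229.7]
[0.506 0.278 0.031] [256.2 214.9]
[0.506 0.278 0.05 ] [256.5 227.3]
[0.506 0.278 0.061] [256.7 235.8]
```

The trained look and the depth disagree with the pose reading. The shut fingertips show at about z 0.061, while the TCP reads 0.031. The bar, at 0.048, lies under them. I'll open, centre on the bar and lower in small steps while watching the force.

Emit:
{"name": "step_arm", "arguments": {
  "commands": [
    [0,0,0,-0.13,0,0,0.32],
    [0,0,0,0,0,0,0.32],
    [0,0,0,0,0.25,0,0.32],
    [0,0,0,0,0.25,0,0.32],
    [0,0,0,0,0,0,0.32]
  ]
}}

```text
time_s: 7.6
eef_pos: [0.5005, 0.2666, 0.0137]
eef_rot: [-0.707, 0.707, 0.008, -0.01]
wrist_force: [-0.3, 0.1, -0.4]
opening: 0.32
```

Run:
```python
from h import *
o=st()
im,d=ctrl.camera("wrist")
P=cloud("wrist",d)
cv2.imwrite("pics/w4z.png",cv2.resize(im[140:310,170:340],None,fx=3.5,fy=3.5,interpolation=cv2.INTER_CUBIC))
for u in range(225,285,4): print(u,[ (P[v,u]*1000).astype(int).tolist() for v in (238,246,252,260)])
```

```text
7.6 [0.5005 0.2666 0.0137] [-0.707  0.707  0.008 -0.01 ] op 0.32 F [-0.3  0.1 -0.4] q [ 0.28  0.41  1.75 -0.    0.98  0.25]
225 [[483, 277, 46], [484, 277, 55], [484, 277, 61], [485, 276, 68]]
229 [[485, 276, 45], [485, 273, 48], [485, 270, 50], [485, 265, 50]]
233 [[484, 254, 3], [484, 247, 3], [484, 242, 2], [484, 234, 2]]
237 [[487, 254, 3], [487, 247, 3], [487, 242, 3], [487, 235, 3]]
241 [[490, 253, 2], [490, 246, 2], [490, 242, 3], [490, 235, 2]]
245 [[493, 253, 2], [493, 247, 3], [493, 242, 3], [493, 235, 3]]
249 [[496, 277, 47], [496, 272, 47], [496, 267, 45], [497, 263, 46]]
253 [[498, 278, 48], [499, 273, 48], [499, 269, 48], [499, 264, 48]]
257 [[501, 279, 49], [501, 273, 48], [501, 270, 49], [501, 265, 49]]
261 [[503, 278, 49], [503, 274, 49], [503, 269, 48], [503, 265, 49]]
265 [[505, 277, 47], [505, 272, 46], [506, 269, 47], [506, 262, 45]]
269 [[511, 254, 3], [511, 247, 1], [511, 242, 3], [512, 235, 2]]
273 [[514, 254, 2], [514, 247, 2], [514, 242, 3], [515, 235, 1]]
277 [[513, 274, 40], [513, 270, 42], [513, 267, 43], [513, 262, 44]]
281 [[514, 277, 46], [513, 277, 55], [513, 278, 61], [513, 275, 65]]
```

View pics/w4z.png

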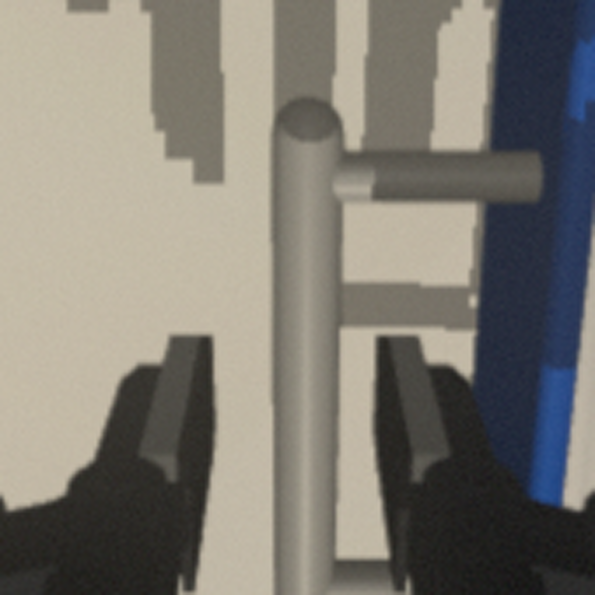

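Emit:
{"name": "step_arm", "arguments": {
  "commands": [
    [0,0,0,0.03,0.25,0,0.32],
    [0,0,0,0,0.25,0,0.32],
    [0,0,0,0,0,0,0],
    [0,0,0,0,0,0,0],
    [0,0,0,0,0,0,0]
  ]
}}

```text
time_s: 8.15
eef_pos: [0.5019, 0.2667, -0.0006]
eef_rot: [-0.707, 0.707, 0.009, -0.01]
wrist_force: [1.4, 0.5, -10.3]
opening: 0.105
```

Emit:
{"name": "step_arm", "arguments": {
  "commands": [
    [0,0,0,-0.3,0,0,0],
    [0,0,0,-0.5,0,0,0],
    [0,0,0,-0.5,0,0,0],
    [0,0,0,-0.5,0,0,0],
    [0,0,0,-0.4,0,0,0],
    [0,0,0,-0.1,0,0,0]
  ]
}}

```text
time_s: 8.75
eef_pos: [0.431, 0.265, -0.0005]
eef_rot: [-0.707, 0.707, 0.008, -0.01]
wrist_force: [2.1, 1.2, -20.6]
opening: 0.104
```

Emit:
{"name": "step_arm", "arguments": {
  "commands": [
    [0,0,0,-0.1,0,0,0],
    [0,0,0,-0.1,0,0,0],
    [0,0,0,0,0,0,0]
  ]
}}

```text
time_s: 9.05
eef_pos: [0.4263, 0.2649, -0.0005]
eef_rot: [-0.707, 0.707, 0.008, -0.01]
wrist_force: [-1.4, 4.3, -21.2]
opening: 0.103
```

Emit:
{"name": "step_arm", "arguments": {
  "commands": [
    [0,0,0,-0.1,0,0,0],
    [0,0,0,-0.1,0,0,0],
    [0,0,0,0,0,0,0]
  ]
}}

```text
time_s: 9.35
eef_pos: [0.4243, 0.2649, -0.0003]
eef_rot: [0.707, -0.707, -0.011, 0.007]
wrist_force: [13.7, 3.5, -38.4]
opening: 0.099
```

Emit:
{"name": "step_arm", "arguments": {
  "commands": [
    [0,0,0,0,0,0,0.35],
    [0,0,0,0,0,0,0.35],
    [0,0,0,0,-0.6,0,0.35],
    [0,0,0,0,-1,0,0.35],
    [0,0,0,0,-1,0,0.35],
    [0,0,0,0,-1,0,0.35],
    [0,0,0,0,-1,0,0.35],
    [0,0,0,0,-1,0,0.35],
    [0,0,0,0,-1,0,0.35],
    [0,0,0,0,-1,0,0.35]
  ]
}}

```text
time_s: 10.35
eef_pos: [0.4227, 0.265, 0.2322]
eef_rot: [0.707, -0.707, -0.011, 0.008]
wrist_force: [0.9, -0.8, -0.3]
opening: 0.349
```

Run:
```python
from h import *
st()
im,d=ctrl.camera("wrist"); cv2.imwrite("pics/w5.png",im); P=cloud("wrist",d); np.save("pics/w5P.npy",P)
im,d=ctrl.camera("top"); cv2.imwrite("pics/t5.png",cv2.resize(im[120:270,95:345],None,fx=3.2,fy=3.2,interpolation=cv2.INTER_CUBIC))
for cam in ("top","scene"):
  if cam=="scene": ctrl.camera("scene")
  for n in ["pot_1","cap_1"]: print(cam,n,find(n,cam))
```

```text
10.35 [0.4227 0.265  0.2322] [ 0.707 -0.707 -0.011  0.008] op 0.349 F [ 0.9 -0.8 -0.3] q [ 0.32 -0.02  1.77 -0.    1.39  0.3 ]
top pot_1 [([0.443, -0.005, 0.034], 0.91), ([0.539, -0.015, 0.033], 0.71), ([0.621, 0.013, 0.036], 0.54)]
top cap_1 [([0.456, -0.15, 0.003], 0.64)]
scene pot_1 [([0.53, -0.024, 0.034], 0.89), ([0.619, -0.003, 0.036], 0.74), ([0.432, -0.018, 0.039], 0.6)]
scene cap_1 [([0.546, -0.126, 0.025], 0.73), ([0.446, -0.137, 0.023], 0.54), ([0.636, -0.129, 0.023], 0.51)]
```

View pics/w5.png

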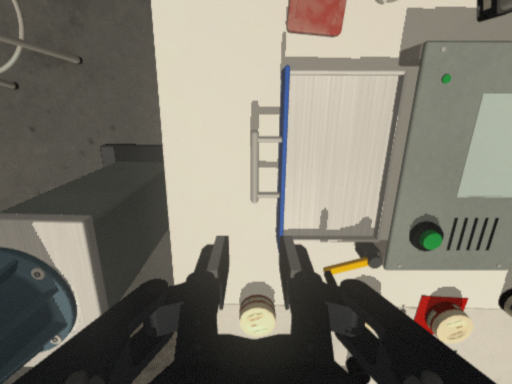

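View pics/t5.png

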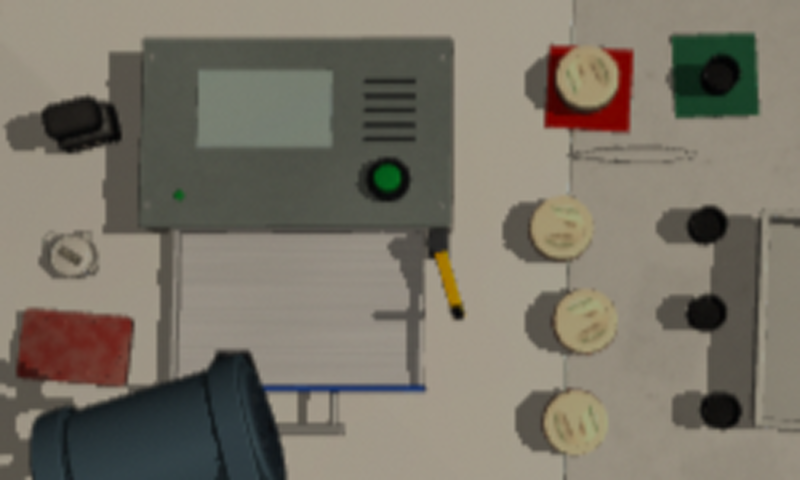

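Emit:
{"name": "step_arm", "arguments": {
  "commands": [
    [0,0,0,0.4,0,-1,0.6],
    [0,0,0,0.4,0,-1,0.6],
    [0,0,0,0.4,0,-1,0.6],
    [0,0,0,0.4,0,-1,0.6],
    [0,0,0,0.4,0,-1,0.6],
    [0,0,0,0.4,0,-1,0.6],
    [0,0,0,0.4,0,-1,0.6],
    [0,0,0,0.4,0,-1,0.6],
    [0,0,0,0.4,0,-1,0.6],
    [0,0,0,0.4,0,-1,0.6]
  ]
}}

```text
time_s: 11.7
eef_pos: [0.5492, -0.033, 0.227]
eef_rot: [0.707, -0.707, -0.008, 0.01]
wrist_force: [0.5, -1.3, 0.3]
opening: 0.602
```

Emit:
{"name": "step_arm", "arguments": {
  "commands": [
    [0,0,0,0,0,-1,0.6],
    [0,0,0,0,0.4,-1,0.6],
    [0,0,0,0,0.4,0,0.6],
    [0,0,0,0,0,0,0.6]
  ]
}}

```text
time_s: 12.1
eef_pos: [0.5491, -0.0915, 0.2011]
eef_rot: [0.708, -0.706, -0.007, 0.011]
wrist_force: [0.0, 0.4, -0.9]
opening: 0.601
```

Run:
```python
from h import *
go([0.5468,-.1308,0.1],0)
im,d=ctrl.camera("wrist"); cv2.imwrite("pics/w6.png",im); P=cloud("wrist",d); np.save("pics/w6P.npy",P)
for n in ["pot_1","cap_1"]:
  print(n,find(n,"wrist"))
for s in ctrl.silhouettes("cap_1","wrist"):
  m=s["pixels"]; v,u=np.nonzero(m); Q=P[m]; t=Q[(Q[:,2]>.033)&(Q[:,2]<.04)]
  r=cv2.minEnclosingCircle(t[:,:2].astype(np.float32)) if len(t)>5 else None
  print(round(s["p"],2),m.sum(),u.mean().round(),v.mean().round(),r)
```

```text
12.1 [ 0.5491 -0.0915  0.2011] [ 0.708 -0.706 -0.007  0.011] op 0.601 F [ 0.   0.4 -0.9] q [-0.38  0.15  1.66  0.    1.34 -0.4 ]
shift now-axes [-0.09  3.37 -1.32] target-axes [-0.08  3.37 -1.31] rotvec units [-0.03  0.23 -0.05] ang 1.4
pot_1 [([0.623, 0.011, 0.038], 0.88), ([0.437, -0.002, 0.039], 0.87), ([0.536, -0.014, 0.036], 0.62)]
cap_1 [([0.454, -0.146, 0.022], 0.91), ([0.542, -0.137, 0.017], 0.73), ([0.638, -0.132, 0.022], 0.55)]
0.92 741 314.0 200.0 ((0.6307913064956665, -0.13079315423965454), 0.018071210011839867)
0.68 709 251.0 198.0 ((0.5448841452598572, -0.13067105412483215), 0.018137313425540924)
0.66 743 182.0 206.0 ((0.4507169723510742, -0.1447022706270218), 0.01809832639992237)
```

View pics/w6.png

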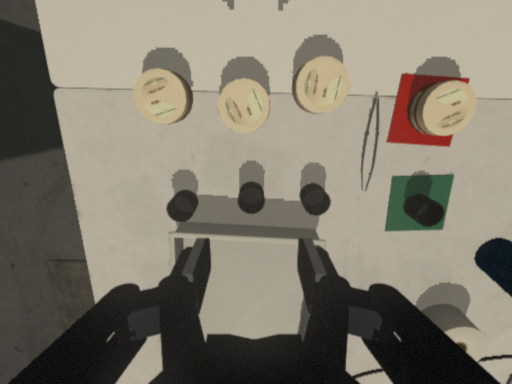

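Emit:
{"name": "step_arm", "arguments": {
  "commands": [
    [0,0.2,0,-0.14,0.9,-0.43,0.6],
    [0,0,0,0,0.9,-0.43,0.6],
    [0,0,0,0,0.9,-0.43,0.6],
    [0,0,0,0,0.9,0,0.6],
    [0,0,0,0,0.9,0,0.6],
    [0,0,0,0,0.9,0,0.6],
    [0,0,0,0,0.9,0,0.6],
    [0,0,0,0,0,0,0.6]
  ]
}}

```text
time_s: 13.1
eef_pos: [0.5448, -0.1286, 0.0124]
eef_rot: [0.708, -0.706, -0.0, 0.004]
wrist_force: [-2.0, -0.6, 0.5]
opening: 0.596
```

Run:
```python
from h import *
go([0.545,-.1307,-0.018],0)
im,d=ctrl.camera("wrist"); cv2.imwrite("pics/w7.png",im); P=cloud("wrist",d)
for s in ctrl.silhouettes("cap_1","wrist"):
  m=s["pixels"]; v,u=np.nonzero(m); Q=P[m]; t=Q[(Q[:,2]>.033)&(Q[:,2]<.04)]
  r=cv2.minEnclosingCircle(t[:,:2].astype(np.float32)) if len(t)>5 else None
  print(round(s["p"],2),m.sum(),u.mean().round(),v.mean().round(),r)
```

```text
13.1 [ 0.5448 -0.1286  0.0124] [ 0.708 -0.706 -0.     0.004] op 0.596 F [-2.  -0.6  0.5] q [-0.44  0.41  1.76  0.    0.98 -0.45]
shift now-axes [ 0.01  1.01 -0.07] target-axes [ 0.01  1.01 -0.07] rotvec units [-0.03  0.06 -0.05] ang 0.4
0.98 3668 112.0 257.0 ((0.45175331830978394, -0.14594030380249023), 0.018876109272241592)
0.82 3410 254.0 241.0 ((0.5451286435127258, -0.13152790069580078), 0.018361467868089676)
0.78 3915 388.0 242.0 ((0.6312136650085449, -0.1314259171485901), 0.018750347197055817)
```

View pics/w7.png

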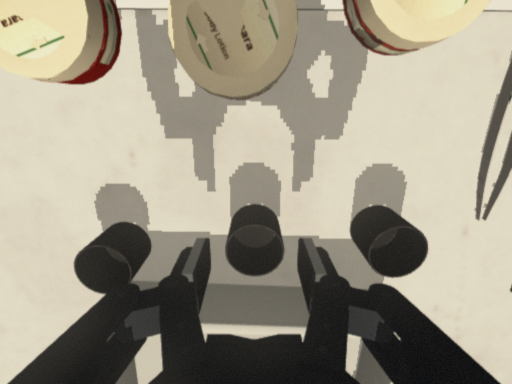

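Emit:
{"name": "step_arm", "arguments": {
  "commands": [
    [0,0,0,0,0.35,-0.08,0.6],
    [0,0,0,0,0.35,0,0.6],
    [0,0,0,0,0.25,0,0.6],
    [0,0,0,0,0,0,0.6],
    [0,0,0,0,0,0,0.2],
    [0,0,0,0,0,0,0.2],
    [0,0,0,0,0,0,0.2]
  ]
}}

```text
time_s: 13.9
eef_pos: [0.5477, -0.1332, -0.0127]
eef_rot: [-0.707, 0.707, 0.002, -0.002]
wrist_force: [0.5, 0.6, 0.5]
opening: 0.401
```

Emit:
{"name": "step_arm", "arguments": {
  "commands": [
    [0,0,0,0,-0.6,0,0.2],
    [0,0,0,0,-1,0,0.2],
    [0,0,0,0,-1,0,0.2],
    [0,0,0,0,-1,0,0.2],
    [0,0,0,0,-1,0,0.2],
    [0,0,0,0,-1,0,0.2],
    [0,0,0,0,0,0.5,0.2],
    [0,0,0,0,0,1,0.2],
    [0,0,0,0,0,1,0.2],
    [0,0,0,0,0,1,0.2]
  ]
}}

```text
time_s: 14.9
eef_pos: [0.5461, -0.0266, 0.1542]
eef_rot: [0.707, -0.707, -0.001, 0.002]
wrist_force: [0.8, 0.3, -0.1]
opening: 0.391
```

Emit:
{"name": "step_arm", "arguments": {
  "commands": [
    [0,0,0,0,0,1,0.2],
    [0,0,0,0,0,1,0.2],
    [0,0,0,0,0,1,0.2],
    [0,0,0,0,0,1,0.2],
    [0,0,0,0,0,1,0.2],
    [0,0,0,0,0,1,0.2],
    [0,0,0,0,0,1,0.2],
    [0,0,0,0,0,1,0.2],
    [0,0,0,0,0,1,0.2],
    [0,0,0,0,0,1,0.2]
  ]
}}

```text
time_s: 15.9
eef_pos: [0.5443, 0.2735, 0.154]
eef_rot: [-0.707, 0.707, 0.002, -0.002]
wrist_force: [-0.4, -0.1, 0.1]
opening: 0.393
```

Emit:
{"name": "step_arm", "arguments": {
  "commands": [
    [0,0,0,0,0,1,0.2],
    [0,0,0,0,0,0.8,0.2],
    [0,0,0,0,0,0,0.2]
  ]
}}

```text
time_s: 16.2
eef_pos: [0.5436, 0.3289, 0.1539]
eef_rot: [0.707, -0.707, -0.003, 0.003]
wrist_force: [0.4, -1.2, -0.3]
opening: 0.396
```

Run:
```python
from h import *
go([0.537,.33,-0.003],1.4)
im,d=ctrl.camera("wrist"); cv2.imwrite("pics/w8.png",im); P=cloud("wrist",d); np.save("pics/w8P.npy",P)
```

```text
16.2 [0.5436 0.3289 0.1539] [ 0.707 -0.707 -0.003  0.003] op 0.396 F [ 0.4 -1.2 -0.3] q [0.36 0.36 1.49 0.   1.29 0.35]
shift now-axes [-0.22  5.23  0.03] target-axes [-0.22  5.23  0.04] rotvec units [-0.01 -0.15 -0.01] ang 0.5
```

View pics/w8.png

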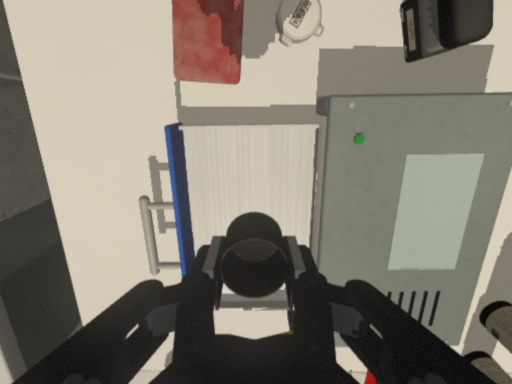

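The cap at px (253,255) is held upright over the drawer, and the drawer floor is free.

Run:
```python
import numpy as np
P=np.load("pics/w8P.npy")
for u in (172,176,182,188,195,250,300,308,314,320,326): print(u,P[175,u].round(3))
for v in (112,118,122,126,130,140): print(v,P[v,250].round(3))
# cap bottom
m=(abs(P[...,0]-.5436)<.02)&(abs(P[...,1]-.329)<.025)&(P[...,2]>.1)&(P[...,2]<.22)
print(np.percentile(P[m][:,2],[0,1,5,50,95,99]), P[m][:,1].max())
```

```text
172 [0.459 0.339 0.055]
176 [0.462 0.338 0.051]
182 [0.462 0.332 0.028]
188 [0.465 0.328 0.011]
195 [0.473 0.328 0.01 ]
250 [0.538 0.328 0.012]
300 [0.597 0.329 0.011]
308 [0.607 0.329 0.012]
314 [0.612 0.331 0.018]
320 [0.623 0.327 0.002]
326 [0.614 0.342 0.06 ]
112 [0.538 0.399 0.003]
118 [0.538 0.393 0.001]
122 [0.538 0.389 0.003]
126 [0.538 0.386 0.024]
130 [0.538 0.38  0.011]
140 [0.538 0.369 0.012]
[0.16754324 0.16998694 0.17060585 0.19277065 0.21692212 0.21816088] 0.3478432208403781
```

Emit:
{"name": "step_arm", "arguments": {
  "commands": [
    [0,0,0,-0.2,0.9,0,0.2],
    [0,0,0,0,0.9,0,0.2],
    [0,0,0,0,0.9,0,0.2],
    [0,0,0,0,0.9,0,0.2],
    [0,0,0,0,0.9,0,0.2],
    [0,0,0,0,0.3,0,0.2],
    [0,0,0,0,0.3,0,0.2],
    [0,0,0,0,0,0,0.2]
  ]
}}

```text
time_s: 17.05
eef_pos: [0.5387, 0.3254, 0.0014]
eef_rot: [-0.707, 0.707, 0.001, -0.002]
wrist_force: [-0.2, -0.6, -0.3]
opening: 0.395
```

Emit:
{"name": "step_arm", "arguments": {
  "commands": [
    [0,0,0,0,0.1,0,0.2],
    [0,0,0,0,0,0,0.45],
    [0,0,0,0,0,0,0.6],
    [0,0,0,0,0,0,0.6],
    [0,0,0,0,-0.7,0,0.6],
    [0,0,0,0,-1,0,0.6],
    [0,0,0,0,-1,0,0.6],
    [0,0,0,0,-1,0,0.6],
    [0,0,0,0,-1,0,0.6],
    [0,0,0,0,-1,0,0.6]
  ]
}}

```text
time_s: 18.05
eef_pos: [0.5389, 0.326, 0.1716]
eef_rot: [0.707, -0.707, -0.002, 0.002]
wrist_force: [-0.2, -0.1, -1.0]
opening: 0.599
```

```bash
cat >> h.py <<'E'
def circ(cls,cam,zlo,zhi,P):
    for s in ctrl.silhouettes(cls,cam):
        m=s["pixels"]; v,u=np.nonzero(m); Q=P[m]; t=Q[(Q[:,2]>zlo)&(Q[:,2]<zhi)]
        r=cv2.minEnclosingCircle(t[:,:2].astype(np.float32)) if len(t)>5 else None
        print(cls,round(s["p"],2),m.sum(),(int(u.mean()),int(v.mean())),np.round(Q.mean(0),3),None if r is None else (np.round(r[0],4),round(r[1],4)))
E
python3 - <<'E'
from h import *
go([0.631,-.131,0.1],0)
im,d=ctrl.camera("wrist"); cv2.imwrite("pics/w9.png",im); P=cloud("wrist",d)
circ("cap_1","wrist",.042,.051,P)
E
```

```text
18.05 [0.5389 0.326  0.1716] [ 0.707 -0.707 -0.002  0.002] op 0.599 F [-0.2 -0.1 -1. ] q [ 0.36  0.33  1.5  -0.    1.31  0.35]
shift now-axes [  2.99   2.38 -15.25] target-axes [  3.07   2.39 -15.23] rotvec units [-0.    0.05  0.01] ang 0.3
cap_1 0.83 904 (254, 175) [0.542 0.327 0.034] (array([0.5423, 0.33  ]), 0.0177)
```

View pics/w9.png

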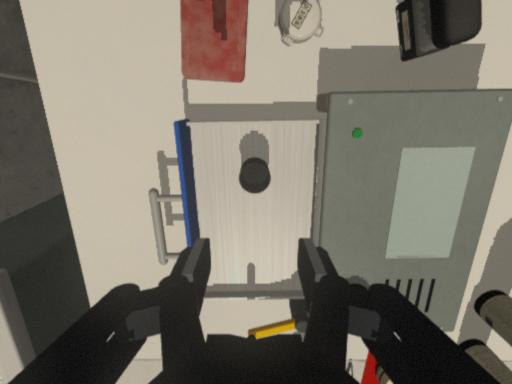

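The first cap stands upright in the drawer at px (254,175). Next is the far cap.

Emit:
{"name": "step_arm", "arguments": {
  "commands": [
    [0,0,0,0.3,0,-1,0.6],
    [0,0,0,0.3,0,-1,0.6],
    [0,0,0,0.3,0,-1,0.6],
    [0,0,0,0.3,0,-1,0.6],
    [0,0,0,0.3,0,-1,0.6],
    [0,0,0,0.3,0,-1,0.6],
    [0,0,0,0.3,0,-1,0.6],
    [0,0,0,0.3,0,-1,0.6],
    [0,0,0,0.3,0,-1,0.6],
    [0,0,0,0.3,0,-1,0.6]
  ]
}}

```text
time_s: 19.15
eef_pos: [0.6304, 0.0252, 0.1692]
eef_rot: [0.707, -0.707, -0.002, 0.002]
wrist_force: [0.1, 0.4, 0.7]
opening: 0.604
```

Emit:
{"name": "step_arm", "arguments": {
  "commands": [
    [0,0,0,0,0,-1,0.6],
    [0,0,0,0,0,-1,0.6],
    [0,0,0,0,0.2,-1,0.6],
    [0,0,0,0,0.5,-1,0.6],
    [0,0,0,0,0.5,-0.9,0.6],
    [0,0,0,0,0.5,0,0.6],
    [0,0,0,0,0.5,0,0.6],
    [0,0,0,0,0,0,0.6]
  ]
}}

```text
time_s: 19.95
eef_pos: [0.6291, -0.1189, 0.1005]
eef_rot: [0.708, -0.706, -0.0, 0.004]
wrist_force: [-0.6, 0.3, -0.5]
opening: 0.599
```

Run:
```python
from h import *
go([0.631,-.131,-0.014],0)
im,d=ctrl.camera("wrist"); cv2.imwrite("pics/w10.png",im); P=cloud("wrist",d)
circ("cap_1","wrist",.033,.04,P)
circ("pot_1","wrist",.032,.037,P)
```

```text
19.95 [ 0.6291 -0.1189  0.1005] [ 0.708 -0.706 -0.     0.004] op 0.599 F [-0.6  0.3 -0.5] q [-0.37  0.43  1.51  0.    1.2  -0.38]
shift now-axes [ 0.08  3.82 -0.41] target-axes [ 0.06  3.82 -0.4 ] rotvec units [-0.02  0.05 -0.05] ang 0.3
cap_1 0.96 1880 (74, 217) [ 0.452 -0.145  0.025] (array([ 0.4516, -0.1461]), 0.0188)
cap_1 0.6 1410 (256, 206) [ 0.631 -0.134  0.019] (array([ 0.6311, -0.1312]), 0.0181)
pot_1 0.88 5937 (139, 69) [ 0.537 -0.013  0.035] (array([ 0.5341, -0.0131]), 0.0313)
pot_1 0.78 5380 (33, 62) [ 0.452 -0.007  0.032] (array([ 0.438 , -0.0061]), 0.0309)
pot_1 0.71 5525 (248, 38) [0.624 0.009 0.037] (array([0.6241, 0.0114]), 0.031)
```

View pics/w10.png

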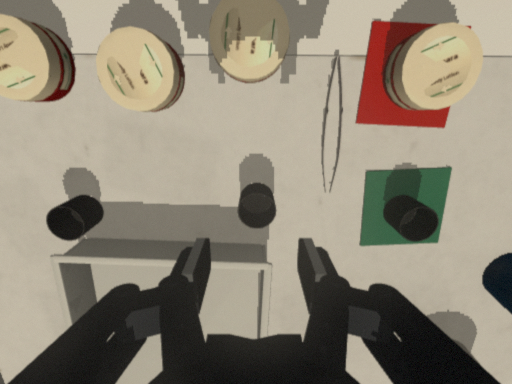

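Emit:
{"name": "step_arm", "arguments": {
  "commands": [
    [0,0,0,0.07,0.4,-0.4,0.6],
    [0,0,0,0,0.7,0,0.6],
    [0,0,0,0,0.7,0,0.6],
    [0,0,0,0,0.7,0,0.6],
    [0,0,0,0,0.7,0,0.6],
    [0,0,0,0,0.5,0,0.6],
    [0,0,0,0,0,0,0.6],
    [0,0,0,0,0,0,0.2],
    [0,0,0,0,0,0,0.2],
    [0,0,0,0,0,0,0.2]
  ]
}}

```text
time_s: 21.1
eef_pos: [0.6345, -0.133, -0.0057]
eef_rot: [-0.707, 0.707, 0.003, -0.001]
wrist_force: [0.6, -0.1, 0.8]
opening: 0.389
```

Emit:
{"name": "step_arm", "arguments": {
  "commands": [
    [0,0,0,0,-0.6,0,0.2],
    [0,0,0,0,-1,0,0.2],
    [0,0,0,0,-1,0,0.2],
    [0,0,0,0,-1,0,0.2],
    [0,0,0,0,-1,0,0.2],
    [0,0,0,0,-1,0,0.2],
    [0,0,0,-0.5,0,0.5,0.2],
    [0,0,0,-0.5,0,1,0.2],
    [0,0,0,-0.5,0,1,0.2],
    [0,0,0,-0.5,0,1,0.2]
  ]
}}

```text
time_s: 22.1
eef_pos: [0.5727, -0.0272, 0.163]
eef_rot: [-0.707, 0.707, 0.003, -0.001]
wrist_force: [-0.1, 1.0, -0.3]
opening: 0.391
```

Emit:
{"name": "step_arm", "arguments": {
  "commands": [
    [0,0,0,-0.5,0,1,0.2],
    [0,0,0,-0.5,0,1,0.2],
    [0,0,0,0,0,1,0.2],
    [0,0,0,0,0,1,0.2],
    [0,0,0,0,0,1,0.2],
    [0,0,0,0,0,1,0.2],
    [0,0,0,0,0,1,0.2],
    [0,0,0,0,0,1,0.2],
    [0,0,0,0,0,0.6,0.2],
    [0,0,0,0,0,0,0.2]
  ]
}}

```text
time_s: 23.1
eef_pos: [0.5416, 0.2323, 0.1628]
eef_rot: [0.707, -0.707, -0.004, 0.002]
wrist_force: [0.3, -0.1, 0.2]
opening: 0.388
```

Run:
```python
from h import *
go([0.537,.262,-0.002],1.4)
im,d=ctrl.camera("wrist"); cv2.imwrite("pics/w11.png",im); P=cloud("wrist",d)
m=(abs(P[...,1]-ctrl.get_obs()["eef_pos"][1])<.03)&(P[...,2]>.1)&(P[...,2]<.19)
print(np.percentile(P[m][:,2],[0,5,50]))
```

```text
23.1 [0.5416 0.2323 0.1628] [ 0.707 -0.707 -0.004  0.002] op 0.388 F [ 0.3 -0.1  0.2] q [0.2  0.25 1.61 0.   1.27 0.2 ]
shift now-axes [-0.16  5.49  0.99] target-axes [-0.13  5.49  1.  ] rotvec units [-0.01 -0.15  0.02] ang 0.5
[0.17070304 0.17222411 0.17763542]
```

View pics/w11.png

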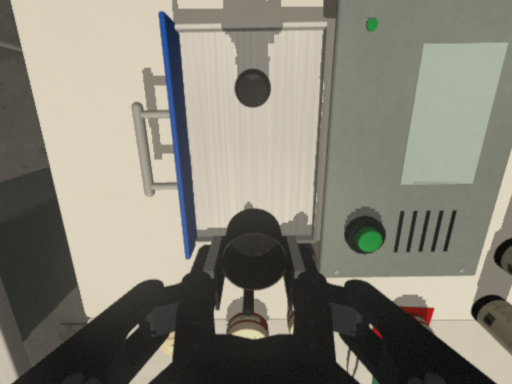

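Emit:
{"name": "step_arm", "arguments": {
  "commands": [
    [0,0,0,-0.14,0.2,0.5,0.2],
    [0,0,0,0,0.5,0.5,0.2],
    [0,0,0,0,0.9,0,0.2],
    [0,0,0,0,0.9,0,0.2],
    [0,0,0,0,0.9,0,0.2],
    [0,0,0,0,0.9,0,0.2],
    [0,0,0,0,0.6,0,0.2],
    [0,0,0,0,0.3,0,0.2],
    [0,0,0,0,0,0,0.2]
  ]
}}

```text
time_s: 24.05
eef_pos: [0.5376, 0.26, 0.0043]
eef_rot: [-0.707, 0.707, 0.002, -0.002]
wrist_force: [0.3, 1.0, -0.3]
opening: 0.393
```

Emit:
{"name": "step_arm", "arguments": {
  "commands": [
    [0,0,0,0,0,0,0.45],
    [0,0,0,0,0,0,0.6],
    [0,0,0,0,0,0,0.6],
    [0,0,0,0,-0.7,0,0.6],
    [0,0,0,0,-1,0,0.6],
    [0,0,0,0,-1,0,0.6],
    [0,0,0,0,-1,0,0.6],
    [0,0,0,0,-1,0,0.6],
    [0,0,0,0,-1,0,0.6]
  ]
}}

```text
time_s: 24.95
eef_pos: [0.5369, 0.2599, 0.1772]
eef_rot: [0.707, -0.707, -0.002, 0.002]
wrist_force: [0.3, 0.9, 0.4]
opening: 0.602
```

Run:
```python
from h import *
go([0.4516,-.146,0.1],0)
im,d=ctrl.camera("wrist"); cv2.imwrite("pics/w12.png",im); P=cloud("wrist",d)
circ("cap_1","wrist",.042,.051,P)
```

```text
24.95 [0.5369 0.2599 0.1772] [ 0.707 -0.707 -0.002  0.002] op 0.602 F [0.3 0.9 0.4] q [0.25 0.26 1.58 0.   1.31 0.25]
shift now-axes [ -2.91   2.57 -13.52] target-axes [ -2.84   2.57 -13.53] rotvec units [-0.    0.05  0.  ] ang 0.3
cap_1 0.77 878 (253, 174) [0.54  0.26  0.032] (array([0.54  , 0.2634]), 0.0177)
cap_1 0.75 892 (267, 293) [0.558 0.121 0.074] None
cap_1 0.55 932 (259, 116) [0.546 0.329 0.03 ] (array([0.5457, 0.3289]), 0.0167)
```

View pics/w12.png

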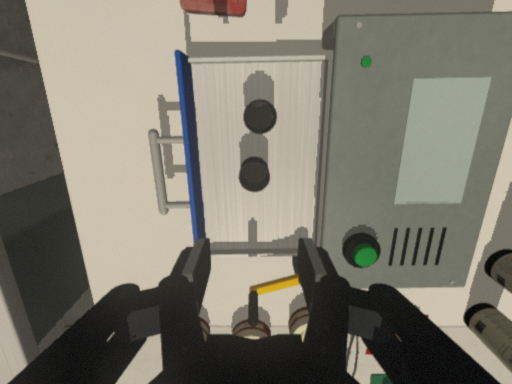

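Two caps now stand in the drawer, at px (254,174) and (259,116). I'll fetch the third, at about (0.4516, -0.146).

Emit:
{"name": "step_arm", "arguments": {
  "commands": [
    [0,0,0,-0.3,0,-1,0.6],
    [0,0,0,-0.3,0,-1,0.6],
    [0,0,0,-0.3,0,-1,0.6],
    [0,0,0,-0.3,0,-1,0.6],
    [0,0,0,-0.3,0,-1,0.6],
    [0,0,0,-0.3,0,-1,0.6],
    [0,0,0,-0.3,0,-1,0.6],
    [0,0,0,-0.3,0,-1,0.6],
    [0,0,0,-0.3,0,-1,0.6],
    [0,0,0,-0.2,0,-1,0.6]
  ]
}}

```text
time_s: 26.05
eef_pos: [0.4506, -0.0414, 0.1752]
eef_rot: [0.707, -0.707, -0.002, 0.002]
wrist_force: [-0.2, 0.6, 0.0]
opening: 0.601
```

Emit:
{"name": "step_arm", "arguments": {
  "commands": [
    [0,0,0,0,0.2,-1,0.6],
    [0,0,0,0,0.5,-1,0.6],
    [0,0,0,0,0.5,-1,0.6],
    [0,0,0,0,0.6,-0.2,0.6],
    [0,0,0,0,0.6,0,0.6],
    [0,0,0,0,0,0,0.6]
  ]
}}

```text
time_s: 26.65
eef_pos: [0.4498, -0.1356, 0.1009]
eef_rot: [0.708, -0.706, 0.0, 0.003]
wrist_force: [0.1, -0.2, 0.7]
opening: 0.595
```

Run:
```python
from h import *
go([0.4516,-.146,-0.010],0)
im,d=ctrl.camera("wrist"); cv2.imwrite("pics/w13.png",im); P=cloud("wrist",d)
circ("cap_1","wrist",.033,.04,P)
```

```text
26.65 [ 0.4498 -0.1356  0.1009] [ 0.708 -0.706  0.     0.003] op 0.595 F [ 0.1 -0.2  0.7] q [-0.55  0.08  1.95  0.    1.11 -0.55]
shift now-axes [ 0.08  3.7  -0.36] target-axes [ 0.06  3.7  -0.35] rotvec units [-0.03  0.04 -0.05] ang 0.2
cap_1 0.73 1435 (255, 203) [ 0.451 -0.148  0.019] (array([ 0.4514, -0.146 ]), 0.0185)
```

View pics/w13.png

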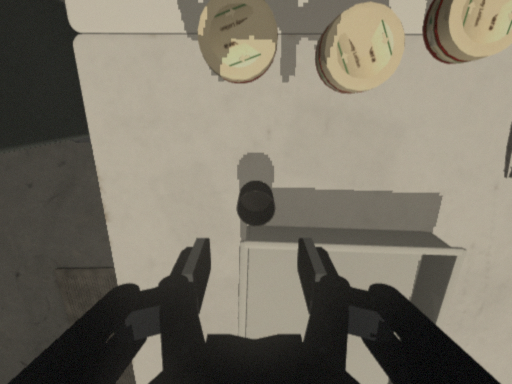

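Emit:
{"name": "step_arm", "arguments": {
  "commands": [
    [0,0,0,0.07,0.4,-0.35,0.6],
    [0,0,0,0,0.7,0,0.6],
    [0,0,0,0,0.7,0,0.6],
    [0,0,0,0,0.7,0,0.6],
    [0,0,0,0,0.7,0,0.6],
    [0,0,0,0,0.4,0,0.6],
    [0,0,0,0,0,0,0.6],
    [0,0,0,0,0,0,0.2],
    [0,0,0,0,0,0,0.2],
    [0,0,0,0,0,0,0.2]
  ]
}}

```text
time_s: 27.75
eef_pos: [0.4556, -0.1477, -0.0028]
eef_rot: [-0.707, 0.708, 0.003, -0.001]
wrist_force: [0.4, 0.4, 5.2]
opening: 0.389
```

Emit:
{"name": "step_arm", "arguments": {
  "commands": [
    [0,0,0,0,-0.6,0,0.2],
    [0,0,0,0,-1,0,0.2],
    [0,0,0,0,-1,0,0.2],
    [0,0,0,0,-1,0,0.2],
    [0,0,0,0,-1,0,0.2],
    [0,0,0,0,-1,0,0.2],
    [0,0,0,0.3,0,0.5,0.2],
    [0,0,0,0.3,0,1,0.2],
    [0,0,0,0.3,0,1,0.2],
    [0,0,0,0.3,0,1,0.2]
  ]
}}

```text
time_s: 28.75
eef_pos: [0.4902, -0.0409, 0.1647]
eef_rot: [-0.707, 0.707, 0.002, -0.001]
wrist_force: [0.6, -0.7, 0.2]
opening: 0.389
```

Emit:
{"name": "step_arm", "arguments": {
  "commands": [
    [0,0,0,0.3,0,1,0.2],
    [0,0,0,0.3,0,1,0.2],
    [0,0,0,0.3,0,1,0.2],
    [0,0,0,0.3,0,1,0.2],
    [0,0,0,0.3,0,1,0.2],
    [0,0,0,0,0,1,0.2],
    [0,0,0,0,0,1,0.2],
    [0,0,0,0,0,0,0.2]
  ]
}}

```text
time_s: 29.55
eef_pos: [0.5335, 0.1715, 0.1644]
eef_rot: [0.708, -0.707, -0.003, 0.003]
wrist_force: [-0.0, -0.4, -0.1]
opening: 0.388
```

Run:
```python
from h import *
go([0.535,.200,0.006],1.4)
im,d=ctrl.camera("wrist"); cv2.imwrite("pics/w14.png",im); P=cloud("wrist",d)
```

```text
29.55 [0.5335 0.1715 0.1644] [ 0.708 -0.707 -0.003  0.003] op 0.388 F [-0.  -0.4 -0.1] q [0.1  0.19 1.69 0.   1.26 0.09]
shift now-axes [0.06 5.28 0.94] target-axes [0.07 5.28 0.95] rotvec units [-0.01 -0.15  0.01] ang 0.5
```

View pics/w14.png

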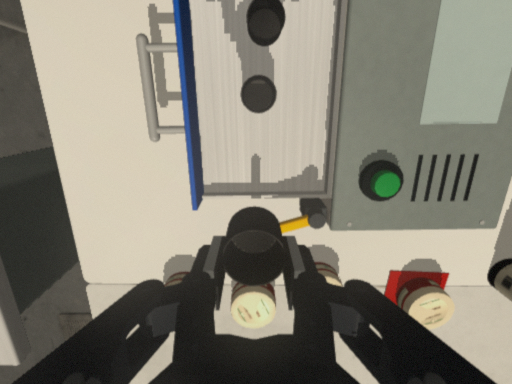

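Emit:
{"name": "step_arm", "arguments": {
  "commands": [
    [0,0,0,0.07,0,0.5,0.2],
    [0,0,0,0,0,0.45,0.2],
    [0,0,0,0,0.7,0,0.2],
    [0,0,0,0,0.9,0,0.2],
    [0,0,0,0,0.9,0,0.2],
    [0,0,0,0,0.9,0,0.2],
    [0,0,0,0,0.9,0,0.2],
    [0,0,0,0,0.6,0,0.2],
    [0,0,0,0,0.25,0,0.2],
    [0,0,0,0,0,0,0.2]
  ]
}}

```text
time_s: 30.6
eef_pos: [0.5357, 0.1969, 0.009]
eef_rot: [-0.707, 0.707, 0.001, -0.002]
wrist_force: [-0.0, -0.2, 0.1]
opening: 0.391
```

Emit:
{"name": "step_arm", "arguments": {
  "commands": [
    [0,0,0,0,0.05,0,0.2],
    [0,0,0,0,0,0,0.45],
    [0,0,0,0,0,0,0.6],
    [0,0,0,0,0,0,0.6],
    [0,0,0,0,-0.7,0,0.6],
    [0,0,0,0,-1,0,0.6],
    [0,0,0,0,-1,0,0.6],
    [0,0,0,0,-1,0,0.6],
    [0,0,0,0,-1,0,0.6],
    [0,0,0,0,-1,0,0.4]
  ]
}}

```text
time_s: 31.6
eef_pos: [0.5356, 0.1969, 0.1805]
eef_rot: [0.707, -0.707, -0.002, 0.002]
wrist_force: [-0.1, 0.4, 0.5]
opening: 0.445
```

Run:
```python
from h import *
go([0.425,.266,0.0],1.4)
im,d=ctrl.camera("wrist"); cv2.imwrite("pics/w15.png",im); P=cloud("wrist",d); np.save("pics/w15P.npy",P)
circ("cap_1","wrist",.042,.051,P)
for u,v in [(150,60),(155,100),(160,140)]: print(P[v,u].round(3))
```

```text
31.6 [0.5356 0.1969 0.1805] [ 0.707 -0.707 -0.002  0.002] op 0.445 F [-0.1  0.4  0.5] q [0.14 0.2  1.65 0.   1.3  0.14]
shift now-axes [-3.68  6.01  2.32] target-axes [-3.63  6.02  2.39] rotvec units [-0.   -0.18  0.  ] ang 0.3
cap_1 0.9 889 (255, 119) [0.541 0.261 0.029] (array([0.5404, 0.2623]), 0.0167)
cap_1 0.81 1136 (261, 51) [0.547 0.331 0.03 ] (array([0.5461, 0.3281]), 0.0175)
cap_1 0.63 878 (254, 173) [0.54  0.197 0.033] (array([0.5392, 0.1998]), 0.0177)
[0.418 0.326 0.007]
[0.434 0.282 0.051]
[0.435 0.241 0.053]
```

View pics/w15.png

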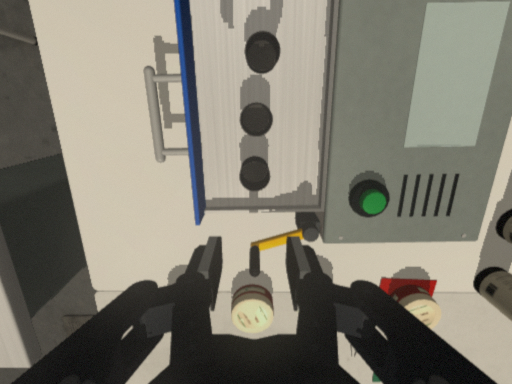

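All three caps stand in the drawer at px (254,173), (255,119) and (261,51). I'll go in front of the handle with shut fingers and push it.

Emit:
{"name": "step_arm", "arguments": {
  "commands": [
    [0,-0.18,0,-0.7,0,0.4,0],
    [0,0,0,-0.8,0,0.4,0],
    [0,0,0,-0.8,0,0.4,0],
    [0,0,0,-0.8,0,0.4,0],
    [0,0,0,-0.9,0,0.4,0],
    [0,0,0,-1,0,0.3,0],
    [0,0,0,0,0.9,0,0],
    [0,0,0,0,0.9,0,0],
    [0,0,0,0,0.9,0,0],
    [0,0,0,0,0,0,0]
  ]
}}

```text
time_s: 32.7
eef_pos: [0.3808, 0.2615, 0.0942]
eef_rot: [-0.706, 0.708, 0.006, -0.011]
wrist_force: [-0.4, -0.7, -0.4]
opening: 0.001
```

Run:
```python
from h import *
go([0.385,.265,0.0],1.4)
im,d=ctrl.camera("wrist"); cv2.imwrite("pics/w16.png",im); P=cloud("wrist",d)
for u in range(236,330,6): print(u,P[170,u].round(3),P[240,u].round(3))
```

```text
32.7 [0.3808 0.2615 0.0942] [-0.706  0.708  0.006 -0.011] op 0.001 F [-0.4 -0.7 -0.4] q [ 0.34  0.07  1.98 -0.    1.1   0.32]
shift now-axes [0.16 3.14 0.12] target-axes [0.14 3.14 0.11] rotvec units [ 0.02 -0.   -0.07] ang 1.4
236 [0.363 0.281 0.004] [0.363 0.203 0.004]
242 [0.369 0.281 0.005] [0.375 0.273 0.131]
248 [0.375 0.281 0.004] [0.378 0.273 0.131]
254 [0.381 0.282 0.005] [0.381 0.273 0.13 ]
260 [0.386 0.282 0.004] [0.385 0.273 0.13 ]
266 [0.392 0.282 0.004] [0.395 0.205 0.005]
272 [0.398 0.282 0.004] [0.402 0.205 0.004]
278 [0.404 0.282 0.004] [0.408 0.204 0.003]
284 [0.41  0.282 0.003] [0.415 0.206 0.006]
290 [0.416 0.282 0.004] [0.421 0.205 0.004]
296 [0.422 0.282 0.004] [0.427 0.206 0.006]
302 [0.428 0.283 0.005] [0.425 0.229 0.048]
308 [0.424 0.294 0.05 ] [0.429 0.231 0.052]
314 [0.429 0.294 0.05 ] [0.436 0.229 0.048]
320 [0.445 0.283 0.005] [0.441 0.23  0.049]
326 [0.451 0.283 0.005] [0.446 0.23  0.049]
```

View pics/w16.png

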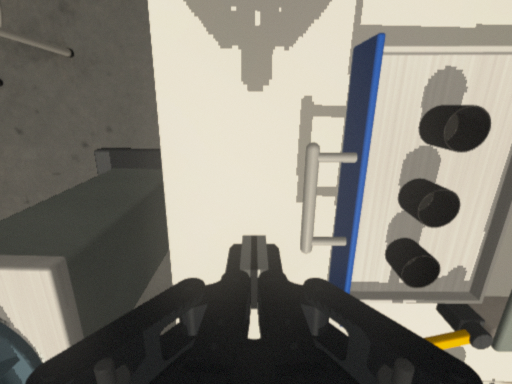

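Emit:
{"name": "step_arm", "arguments": {
  "commands": [
    [0,0,0,0.05,0.9,0.1,0],
    [0,0,0,0,0.9,0,0],
    [0,0,0,0,0.9,0,0],
    [0,0,0,0,0.4,0,0],
    [0,0,0,0.3,0,0,0],
    [0,0,0,0.2,0,0,0],
    [0,0,0,0.1,0,0,0],
    [0,0,0,0.1,0,0,0],
    [0,0,0,0.1,0,0,0],
    [0,0,0,0.1,0,0,0]
  ]
}}

```text
time_s: 33.75
eef_pos: [0.4127, 0.2664, 0.0052]
eef_rot: [0.707, -0.707, -0.008, 0.009]
wrist_force: [-1.9, -0.2, 1.4]
opening: -0.002
```

Emit:
{"name": "step_arm", "arguments": {
  "commands": [
    [0,0,0,0.15,0,0,0],
    [0,0,0,0.2,0,0,0],
    [0,0,0,0.2,0,0,0],
    [0,0,0,0.2,0,0,0],
    [0,0,0,0.2,0,0,0],
    [0,0,0,0.2,0,0,0],
    [0,0,0,0.2,0,0,0],
    [0,0,0,0.2,0,0,0],
    [0,0,0,0.2,0,0,0],
    [0,0,0,0.15,0,0,0]
  ]
}}

```text
time_s: 34.75
eef_pos: [0.4704, 0.2677, 0.0049]
eef_rot: [0.707, -0.707, -0.009, 0.008]
wrist_force: [-1.6, -0.1, 1.7]
opening: -0.001
```

Run:
```python
from h import *
st()
im,d=ctrl.camera("wrist"); cv2.imwrite("pics/w17.png",im); P=cloud("wrist",d)
```

```text
34.75 [0.4704 0.2677 0.0049] [ 0.707 -0.707 -0.009  0.008] op -0.001 F [-1.6 -0.1  1.7] q [ 0.3   0.38  1.82 -0.    0.94  0.27]
```

View pics/w17.png

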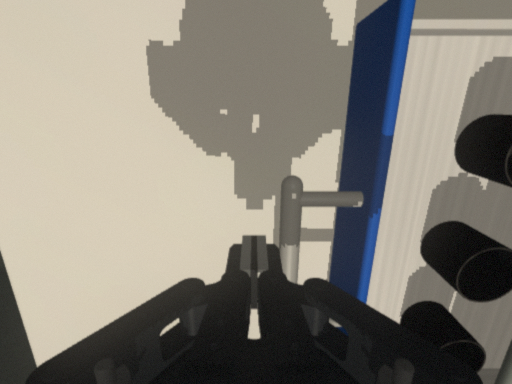

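Emit:
{"name": "step_arm", "arguments": {
  "commands": [
    [0,0,0,0.2,0,0,0],
    [0,0,0,0.25,0,0,0],
    [0,0,0,0.25,0,0,0],
    [0,0,0,0.25,0,0,0],
    [0,0,0,0.25,0,0,0],
    [0,0,0,0.25,0,0,0],
    [0,0,0,0.25,0,0,0],
    [0,0,0,0.25,0,0,0],
    [0,0,0,0.25,0,0,0],
    [0,0,0,0.2,0,0,0]
  ]
}}

```text
time_s: 35.8
eef_pos: [0.5424, 0.2694, 0.0048]
eef_rot: [-0.707, 0.707, 0.008, -0.008]
wrist_force: [-2.0, -0.6, -0.2]
opening: 0.0
```

Emit:
{"name": "step_arm", "arguments": {
  "commands": [
    [0,0,0,0.15,0,0,0],
    [0,0,0,0.1,0,0,0],
    [0,0,0,0.1,0,0,0],
    [0,0,0,0,0,0,0]
  ]
}}

```text
time_s: 36.2
eef_pos: [0.553, 0.2697, 0.0051]
eef_rot: [0.707, -0.707, -0.009, 0.008]
wrist_force: [0.2, -0.8, -0.6]
opening: 0.0
```

Emit:
{"name": "step_arm", "arguments": {
  "commands": [
    [0,0,0,0.1,0,0,0],
    [0,0,0,0.1,0,0,0],
    [0,0,0,0.05,0,0,0]
  ]
}}

```text
time_s: 36.5
eef_pos: [0.5554, 0.2698, 0.0048]
eef_rot: [-0.707, 0.707, 0.005, -0.012]
wrist_force: [-20.5, -1.7, 16.9]
opening: -0.002
```

Emit:
{"name": "step_arm", "arguments": {
  "commands": [
    [0,0,0,-0.3,0,0,0],
    [0,0,0,-0.5,0,0,0],
    [0,0,0,0,-0.9,0,0],
    [0,0,0,0,-1,0,0],
    [0,0,0,0,-1,0,0],
    [0,0,0,0,-1,0,0],
    [0,0,0,0,-1,0,0],
    [0,0,0,0,-0.5,-0.5,0],
    [0,0,0,0,0,-0.5,0],
    [0,0,0,0,0,0,0]
  ]
}}

```text
time_s: 37.5
eef_pos: [0.5362, 0.2368, 0.1658]
eef_rot: [-0.707, 0.707, 0.007, -0.008]
wrist_force: [-0.8, 0.4, -1.1]
opening: -0.003
```

Run:
```python
from h import *
o=st()
im,d=ctrl.camera("wrist"); cv2.imwrite("pics/w18.png",im); P=cloud("wrist",d); np.save("pics/w18P.npy",P)
hsv=cv2.cvtColor(im,cv2.COLOR_BGR2HSV); H,S=hsv[...,0],hsv[...,1]
b=(H>105)&(H<130)&(S>150)&(P[...,0]>.5); print("plate",P[b].mean(0).round(3),P[b].min(0).round(3),P[b].max(0).round(3))
y=(H>15)&(H<35)&(S>150)&(P[...,2]>.04)&(P[...,2]<.07); print("bar",cv2.boxPoints(cv2.minAreaRect(P[y][:,:2].astype(np.float32))).round(3))
k=(P[...,2]>.096)&(P[...,2]<.11)&(P[...,1]<.16)&(P[...,1]>.08)&(P[...,0]<.57); print("peg top",k.sum(),P[k].mean(0).round(4) if k.any() else 0)
```

```text
37.5 [0.5362 0.2368 0.1658] [-0.707  0.707  0.007 -0.008] op -0.003 F [-0.8  0.4 -1.1] q [ 0.21  0.25  1.62 -0.    1.28  0.19]
plate [0.608 0.288 0.062] [0.513 0.052 0.007] [0.894 0.393 0.332]
bar [[0.571 0.129]
 [0.575 0.118]
 [0.595 0.126]
 [0.591 0.137]]
peg top 55 [0.5361 0.1118 0.1052]
```

View pics/w18.png

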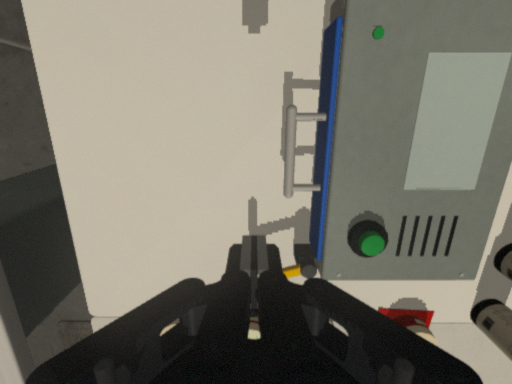

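The drawer is home: the plate lies flush at px (330,140) and pushing met about 20 N at the stop. For the latch I'll turn the tool so that the jaws lie along the peg's tangent.

Emit:
{"name": "step_arm", "arguments": {
  "commands": [
    [0,-1,0,0,0,0,0.2],
    [0,-1,0,0,0,0,0.35],
    [0,-1,0,0,0,0,0.35],
    [0,-1,0,0,0,0,0.35],
    [0,-1,0,0,0,0,0.35],
    [0,-1,0,0,0,0,0.35],
    [0,-1,0,0,0,0,0.35],
    [0,-1,0,0,0,0,0.35],
    [0,-1,0,0,0,0,0.35],
    [0,-1,0,0,0,0,0.35]
  ]
}}

```text
time_s: 38.55
eef_pos: [0.5352, 0.239, 0.1644]
eef_rot: [0.608, -0.607, -0.361, 0.363]
wrist_force: [-0.4, 0.3, -0.6]
opening: 0.352
```

Emit:
{"name": "step_arm", "arguments": {
  "commands": [
    [0,-1,0,0,0,0,0.35],
    [0,-1,0,0,0,0,0.35],
    [0,-1,0,0,0,0,0.35],
    [0,-1,0,0,0,0,0.35],
    [0,-1,0,0,0,0,0.35],
    [0,-1,0,0,0,0,0.35],
    [0,-1,0,0,0,0,0.35],
    [0,-0.3,0,0,0,0,0.35],
    [0,0,0,0,0,0,0.35]
  ]
}}

```text
time_s: 39.45
eef_pos: [0.5353, 0.239, 0.1646]
eef_rot: [0.431, -0.429, -0.561, 0.563]
wrist_force: [0.1, -0.3, -0.8]
opening: 0.35
```

Run:
```python
from h import *
go([0.536,.112,0.166],105)
im,d=ctrl.camera("wrist"); cv2.imwrite("pics/w19.png",im); P=cloud("wrist",d)
k=(P[...,2]>.096)&(P[...,2]<.11)&(P[...,1]<.16)&(P[...,1]>.08)&(P[...,0]<.57); print("peg top",k.sum(),P[k].mean(0).round(4) if k.any() else 0)
```

```text
39.45 [0.5353 0.239  0.1646] [ 0.431 -0.429 -0.561  0.563] op 0.35 F [ 0.1 -0.3 -0.8] q [ 0.22  0.25  1.62  0.    1.28 -1.62]
shift now-axes [-4.09 -0.04  1.09] target-axes [-4.1  -0.05  1.07] rotvec units [-0.03  0.03  0.  ] ang 105.2
peg top 212 [0.5346 0.1119 0.1041]
```

View pics/w19.png

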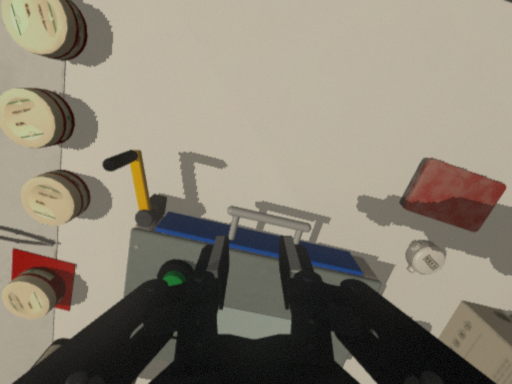

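The whole latch shows here: peg top at px (112,162), bar from (138,153) to the hinge at (145,217).

Run:
```python
from h import *
im,d=ctrl.camera("wrist"); P=cloud("wrist",d)
for u,v in [(145,217),(142,212),(148,212),(138,175),(143,200),(136,158)]: print((u,v),P[v,u].round(3))
p=np.array([.535,.112])
hsv=cv2.cvtColor(im,cv2.COLOR_BGR2HSV); y=(hsv[...,0]>15)&(hsv[...,0]<35)&(hsv[...,1]>150)&(P[...,2]>.05)&(P[...,2]<.06)
Q=P[y][:,:2]; l=cv2.fitLine(Q.astype(np.float32),cv2.DIST_L2,0,.01,.01).ravel(); print(l, np.degrees(np.arctan2(l[1],l[0])))
dirn=l[:2]*np.sign(l[0]); print("hinge",p+.07*dirn)
o=ctrl.get_obs(); print(o["time_s"]); go([.535,.112,.11],105)
```

```text
(145, 217) [0.599 0.134 0.063]
(142, 212) [0.595 0.13  0.061]
(148, 212) [0.594 0.135 0.058]
(138, 175) [0.557 0.118 0.055]
(143, 200) [0.582 0.127 0.057]
(136, 158) [0.537 0.116 0.062]
[0.9591673  0.2828394  0.56512743 0.12141305] 16.42974
hinge [0.60214171 0.13179876]
39.55
39.55 [0.5357 0.2391 0.1653] [ 0.431 -0.429 -0.561  0.562] op 0.35 F [ 0.2 -0.7 -0.5] q [ 0.22  0.25  1.62  0.    1.28 -1.62]
shift now-axes [-4.09  1.85  1.12] target-axes [-4.09  1.84  1.12] rotvec units [-0.02  0.02  0.  ] ang 105.1
```

Emit:
{"name": "step_arm", "arguments": {
  "commands": [
    [0,0.27,0,0,0,0,0.35],
    [0,0,0,-1,0,0.3,0.35],
    [0,0,0,-1,0,0.3,0.35],
    [0,0,0,-1,0,0.3,0.35],
    [0,0,0,-1,0,0.1,0.35],
    [0,0,0,0,0.7,0,0.35],
    [0,0,0,0,0.3,0,0.35],
    [0,0,0,0,0,0,0.35]
  ]
}}

```text
time_s: 40.35
eef_pos: [0.5339, 0.1158, 0.1351]
eef_rot: [0.439, -0.437, -0.555, 0.556]
wrist_force: [-0.4, 0.2, 0.1]
opening: 0.35
```

Run:
```python
from h import *
go([0.535,.112,0.044],103.4)
im,d=ctrl.camera("wrist"); cv2.imwrite("pics/w20.png",im); P=cloud("wrist",d)
k=(P[...,2]>.1)&(P[...,2]<.108)&(P[...,1]<.16)&(P[...,1]>.08)&(P[...,0]<.57); print("peg top",k.sum(),P[k].mean(0).round(4) if k.any() else 0)
```

```text
40.35 [0.5339 0.1158 0.1351] [ 0.439 -0.437 -0.555  0.556] op 0.35 F [-0.4  0.2  0.1] q [-0.    0.2   1.74  0.    1.21 -1.81]
shift now-axes [-0.13  3.04 -0.02] target-axes [-0.13  3.04 -0.01] rotvec units [-0.03  0.02  0.01] ang 103.5
peg top 186 [0.5352 0.1102 0.1058]
```

View pics/w20.png

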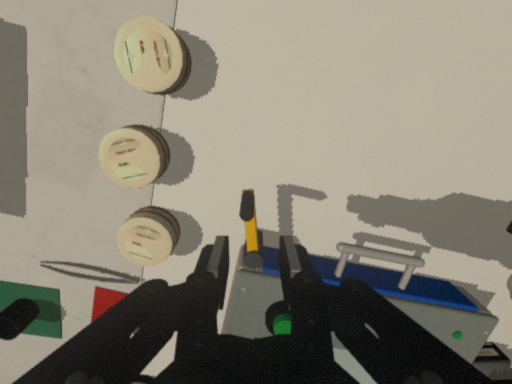

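Emit:
{"name": "step_arm", "arguments": {
  "commands": [
    [0,0,0,-0.17,0.5,0,0.35],
    [0,0,0,0,0.7,0,0.35],
    [0,0,0,0,0.7,0,0.35],
    [0,0,0,0,0.7,0,0.35],
    [0,0,0,0,0.4,0,0.35],
    [0,0,0,0,0,0,0.35],
    [0,0,0,0,0,0,0],
    [0,0,0,0,0,0,0],
    [0,0,0,0,0,0,0]
  ]
}}

```text
time_s: 41.3
eef_pos: [0.5373, 0.1107, 0.0478]
eef_rot: [-0.437, 0.438, 0.556, -0.555]
wrist_force: [0.7, 0.1, -1.0]
opening: 0.119
```

Emit:
{"name": "step_arm", "arguments": {
  "commands": [
    [0,0,0,0.244,0,0,0],
    [0,1,0,0,0,0,0],
    [0,0,0,0.244,0,0,0],
    [0,1,0,0,0,0,0],
    [0,0,0,0.244,0,0,0],
    [0,1,0,0,0,0,0],
    [0,0,0,0.244,0,0,0],
    [0,1,0,0,0,0,0],
    [0,0,0,0.244,0,0,0],
    [0,1,0,0,0,0,0]
  ]
}}

```text
time_s: 42.3
eef_pos: [0.5344, 0.1475, 0.0475]
eef_rot: [0.567, -0.566, -0.422, 0.424]
wrist_force: [-5.3, 3.2, 5.6]
opening: 0.121
```

```bash
cat >> h.py <<'E'
H=np.array([.6021,.1318])
def phi(f): 
    a=np.radians(f); b=np.radians(1.4); bx=np.array([np.cos(b),np.sin(b)]); by=np.array([-np.sin(b),np.cos(b)])
    return H+.07*(-np.cos(a)*bx+np.sin(a)*by)
E
python3 - <<'E'
from h import *
p=phi(15); go([*p,.046],91.4-18)
e=ctrl.get_obs()["eef_pos"][:2]-H; print(np.linalg.norm(e),np.degrees(np.arctan2(e[1],-e[0])))
E
```

```text
42.3 [0.5344 0.1475 0.0475] [ 0.567 -0.566 -0.422  0.424] op 0.121 F [-5.3  3.2  5.6] q [ 0.06  0.34  1.77  0.    1.04 -1.23]
shift now-axes [0.02 0.05 0.02] target-axes [0.02 0.05 0.02] rotvec units [-0.02  0.02 -0.01] ang 73.5
0.06946009709965996 13.08908570408561
```

Exactly on the arc. Continuing.

Emit:
{"name": "step_arm", "arguments": {
  "commands": [
    [0,0,0,0.244,0,0,0],
    [0,1,0,0,0,0,0],
    [0,0,0,0.244,0,0,0],
    [0,1,0,0,0,0,0],
    [0,0,0,0.244,0,0,0],
    [0,1,0,0,0,0,0],
    [0,0,0,0.244,0,0,0],
    [0,1,0,0,0,0,0],
    [0,0,0,0.244,0,0,0],
    [0,1,0,0,0,0,0]
  ]
}}

```text
time_s: 43.3
eef_pos: [0.5523, 0.1806, 0.0476]
eef_rot: [0.657, -0.656, -0.262, 0.262]
wrist_force: [-4.6, 5.8, 4.3]
opening: 0.122
```

Emit:
{"name": "step_arm", "arguments": {
  "commands": [
    [0,0,0,0.244,0,0,0],
    [0,1,0,0,0,0,0],
    [0,0,0,0.244,0,0,0],
    [0,1,0,0,0,0,0],
    [0,0,0,0.244,0,0,0],
    [0,1,0,0,0,0,0],
    [0,0,0,0.244,0,0,0],
    [0,1,0,0,0,0,0],
    [0,0,0,0.244,0,0,0],
    [0,1,0,0,0,0,0]
  ]
}}

```text
time_s: 44.3
eef_pos: [0.5839, 0.2, 0.0476]
eef_rot: [0.703, -0.701, -0.084, 0.083]
wrist_force: [2.0, 7.7, 0.6]
opening: 0.119
```

Run:
```python
from h import *
p=phi(90); go([*p,.046],1.4)
e=ctrl.get_obs()["eef_pos"][:2]-H; print(np.linalg.norm(e),np.degrees(np.arctan2(e[1],-e[0]))-1.4)
```

```text
44.3 [0.5839 0.2    0.0476] [ 0.703 -0.701 -0.084  0.083] op 0.119 F [2.  7.7 0.6] q [ 0.14  0.45  1.61  0.    1.08 -0.1 ]
shift now-axes [ 0.55  0.05 -0.07] target-axes [0.55 0.05 0.05] rotvec units [-0.03  2.03  0.01] ang 13.6
0.0706160268644714 73.63844053960023
```

Emit:
{"name": "step_arm", "arguments": {
  "commands": [
    [0,0,0,0.244,0,0,0],
    [0,1,0,0,0,0,0],
    [0,0,0,0.244,0,0,0],
    [0,1,0,0,0,0,0],
    [0,0,0,0.1,0,0,0],
    [0,0,0,0.1,0,0,0],
    [0,0,0,0,0,0,0]
  ]
}}

```text
time_s: 45.0
eef_pos: [0.602, 0.2029, 0.0474]
eef_rot: [0.708, -0.706, -0.009, 0.012]
wrist_force: [-9.3, 6.4, 7.3]
opening: 0.119
```

Emit:
{"name": "step_arm", "arguments": {
  "commands": [
    [0,0,0,0.1,0,0,0],
    [0,0,0,0.1,0,0,0],
    [0,0,0,0,0,0,0]
  ]
}}

```text
time_s: 45.3
eef_pos: [0.6024, 0.203, 0.0469]
eef_rot: [0.707, -0.707, -0.005, 0.016]
wrist_force: [-29.4, 4.3, 21.4]
opening: 0.118
```

Emit:
{"name": "step_arm", "arguments": {
  "commands": [
    [0,0,0,-0.1,0,0,0.25],
    [0,0,0,0,0,0,0.35],
    [0,0,0,0,-0.5,0,0.35],
    [0,0,0,0,-1,0,0.35],
    [0,0,0,0,-1,0,0.35],
    [0,0,0,0,-0.5,0,0],
    [0,0,0,1,0,-0.8,0],
    [0,0,0,1,0,-0.4,0],
    [0,0,0,0,0,0,0]
  ]
}}

```text
time_s: 46.2
eef_pos: [0.6716, 0.1636, 0.1375]
eef_rot: [-0.707, 0.707, 0.01, -0.007]
wrist_force: [0.4, -1.0, 0.4]
opening: -0.006
```

Run:
```python
from h import *
o=st()
im,d=ctrl.camera("wrist"); cv2.imwrite("pics/w21.png",im); P=cloud("wrist",d)
hsv=cv2.cvtColor(im,cv2.COLOR_BGR2HSV); g=(hsv[...,0]>45)&(hsv[...,0]<75)&(hsv[...,1]>120)&(P[...,2]>.072)&(P[...,2]<.084)&(P[...,1]<.25)
print(g.sum(), P[g].mean(0).round(4), cv2.minEnclosingCircle(P[g][:,:2].astype(np.float32)))
for n in ["latch_peg","start_top"]: print(find(n,"wrist"))
im,d=ctrl.camera("top"); cv2.imwrite("pics/t21.png",cv2.resize(im[120:270,95:345],None,fx=3.2,fy=3.2,interpolation=cv2.INTER_CUBIC))
```

```text
46.2 [0.6716 0.1636 0.1375] [-0.707  0.707  0.01  -0.007] op -0.006 F [ 0.4 -1.   0.4] q [ 0.07  0.49  1.35 -0.    1.3   0.04]
657 [0.6589 0.1823 0.082 ] ((0.6598869562149048, 0.1811148077249527), 0.013606023043394089)
[([0.597, 0.172, 0.056], 0.31), ([0.787, 0.026, -0.001], 0.17)]
[([0.65, 0.186, 0.085], 0.82)]
```

View pics/w21.png

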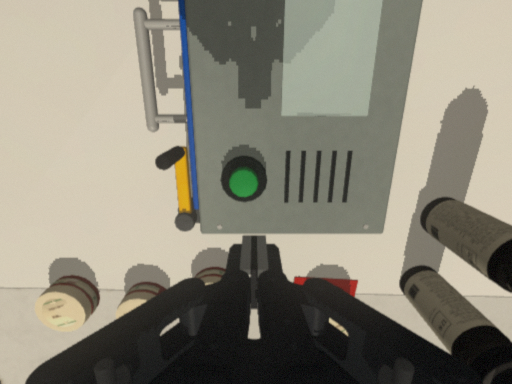

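View pics/t21.png

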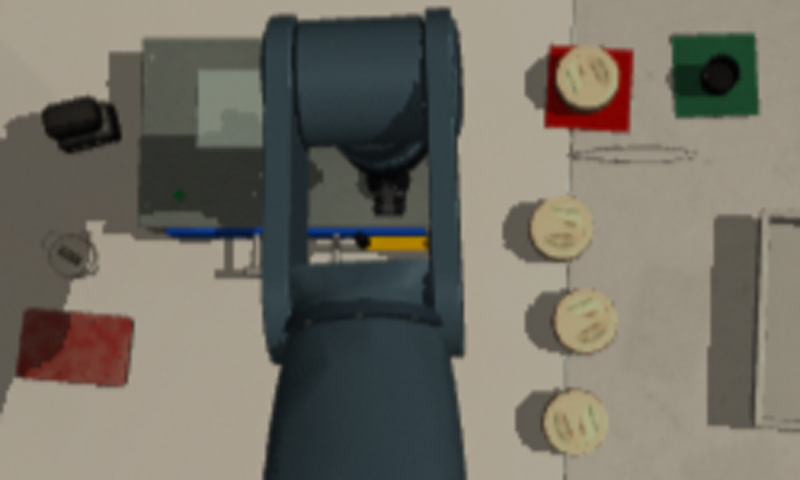

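The latch bar lies across the closed front (top view px (365–428,243)). The button is at (0.660, 0.181), and I'll press it now.

Emit:
{"name": "step_arm", "arguments": {
  "commands": [
    [0,0,0,-0.38,0.3,0.58,0],
    [0,0,0,0,0.7,0,0],
    [0,0,0,0,0.7,0,0],
    [0,0,0,0,0.6,0,0],
    [0,0,0,0,0.4,0,0],
    [0,0,0,0,0,0,0]
  ]
}}

```text
time_s: 47.0
eef_pos: [0.6544, 0.1841, 0.054]
eef_rot: [0.707, -0.707, -0.009, 0.011]
wrist_force: [-2.1, 0.6, 2.9]
opening: 0.003
```

Emit:
{"name": "step_arm", "arguments": {
  "commands": [
    [0,0,0,0.17,-0.15,-0.1,0],
    [0,0,0,0,0.15,0,0],
    [0,0,0,0,0.1,0,0],
    [0,0,0,0,0.1,0,0],
    [0,0,0,0,0,0,0]
  ]
}}

```text
time_s: 47.5
eef_pos: [0.6632, 0.1801, 0.0521]
eef_rot: [-0.707, 0.707, 0.011, -0.008]
wrist_force: [0.5, -1.3, 8.6]
opening: -0.003
```

Emit:
{"name": "step_arm", "arguments": {
  "commands": [
    [0,0,0,0,0.1,0,0],
    [0,0,0,0,0,0,0]
  ]
}}

```text
time_s: 47.7
eef_pos: [0.6634, 0.1801, 0.0518]
eef_rot: [-0.707, 0.707, 0.011, -0.008]
wrist_force: [-8.0, -2.7, 24.6]
opening: 0.004
```

Run:
```python
from h import *
o=st()
im,d=ctrl.camera("wrist"); P=cloud("wrist",d); cv2.imwrite("pics/w22.png",cv2.resize(im[150:300,160:360],None,fx=4,fy=4,interpolation=cv2.INTER_CUBIC))
for v in range(214,250,2): print(v,[P[v,u].round(3).tolist() for u in (248,262)], im[v,248])
```

```text
47.7 [0.6634 0.1801 0.0518] [-0.707  0.707  0.011 -0.008] op 0.004 F [-8.  -2.7 24.6] q [ 0.09  0.58  1.41 -0.    1.15  0.07]
214 [[0.658, 0.2, 0.071], [0.666, 0.199, 0.07]] [39 41 39]
216 [[0.658, 0.199, 0.072], [0.666, 0.199, 0.071]] [31 35 33]
218 [[0.658, 0.198, 0.073], [0.666, 0.198, 0.073]] [34 37 36]
220 [[0.658, 0.196, 0.072], [0.666, 0.197, 0.074]] [31 32 33]
222 [[0.658, 0.196, 0.074], [0.666, 0.196, 0.074]] [34 38 38]
224 [[0.658, 0.195, 0.074], [0.667, 0.194, 0.073]] [31 34 37]
226 [[0.658, 0.193, 0.074], [0.667, 0.193, 0.074]] [36 48 37]
228 [[0.658, 0.192, 0.074], [0.667, 0.192, 0.073]] [41 81 33]
230 [[0.658, 0.192, 0.076], [0.667, 0.191, 0.074]] [ 52 102  42]
232 [[0.658, 0.191, 0.077], [0.667, 0.19, 0.076]] [ 50 102  37]
234 [[0.658, 0.189, 0.075], [0.667, 0.189, 0.076]] [51 98 47]
236 [[0.658, 0.191, 0.082], [0.666, 0.191, 0.081]] [78 88 88]
238 [[0.658, 0.191, 0.084], [0.666, 0.191, 0.084]] [81 88 88]
240 [[0.659, 0.191, 0.086], [0.666, 0.191, 0.086]] [80 86 88]
242 [[0.659, 0.191, 0.088], [0.666, 0.19, 0.088]] [79 87 87]
244 [[0.659, 0.19, 0.09], [0.666, 0.191, 0.09]] [81 86 88]
246 [[0.659, 0.191, 0.093], [0.666, 0.191, 0.093]] [79 86 87]
248 [[0.659, 0.191, 0.096], [0.666, 0.191, 0.095]] [79 84 86]
```

View pics/w22.png

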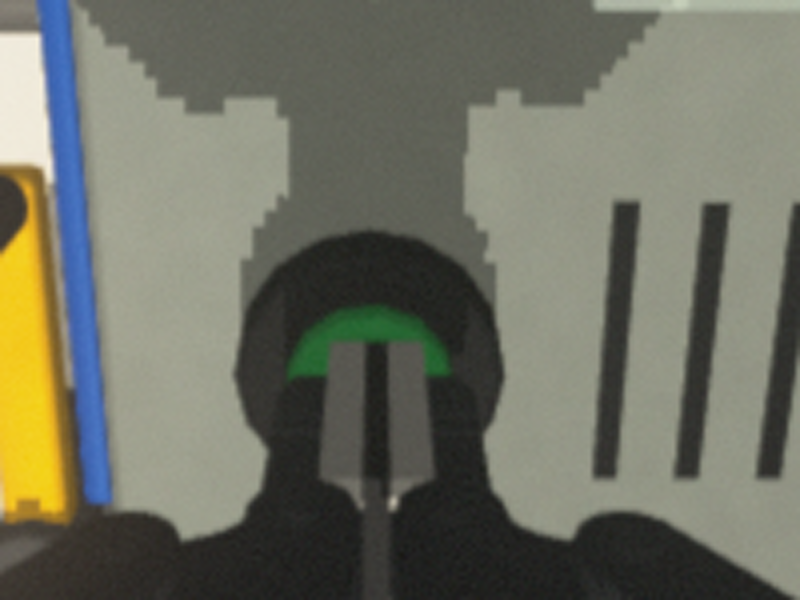

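The green top now reads about z 0.076, where it read 0.082 before, and there are 24 N on it (full travel needs 4 N). It's fully down. Releasing, then on to the pots.

Emit:
{"name": "step_arm", "arguments": {
  "commands": [
    [0,0,0,0,0,0,0],
    [0,0,0,0,-0.4,0,0],
    [0,0,0,0,-1,0,0],
    [0,0,0,0,-1,0,0],
    [0,0,0,0,-1,0,0.4],
    [0,0,0,0,-0.8,0,0.8],
    [0,0,0,0,0,-1,0.95],
    [0,0,0,0,0,-1,0.95],
    [0,0,0,0,0,-1,0.95],
    [0,0,0,0,0,0,0.95]
  ]
}}

```text
time_s: 48.75
eef_pos: [0.6636, 0.0866, 0.1724]
eef_rot: [-0.707, 0.707, 0.008, -0.009]
wrist_force: [0.2, -0.3, 0.2]
opening: 0.95
```

Run:
```python
from h import *
go([0.624,0.0114,0.1],0)
im,d=ctrl.camera("wrist"); cv2.imwrite("pics/w23.png",im); P=cloud("wrist",d)
circ("pot_1","wrist",.032,.039,P)
im,d=ctrl.camera("top"); cv2.imwrite("pics/t23.png",cv2.resize(im[120:270,95:345],None,fx=3.2,fy=3.2,interpolation=cv2.INTER_CUBIC))
```

```text
48.75 [0.6636 0.0866 0.1724] [-0.707  0.707  0.008 -0.009] op 0.95 F [ 0.2 -0.3  0.2] q [-0.05  0.42  1.38 -0.    1.35 -0.07]
shift now-axes [-1.38  2.42 -2.47] target-axes [-1.32  2.41 -2.51] rotvec units [ 0.01  0.22 -0.01] ang 1.3
pot_1 0.96 2408 (79, 237) [0.443 0.003 0.032] (array([ 0.435 , -0.0032]), 0.0319)
pot_1 0.78 1612 (151, 239) [0.534 0.002 0.032] (array([ 0.5325, -0.0111]), 0.0318)
```

View pics/w23.png

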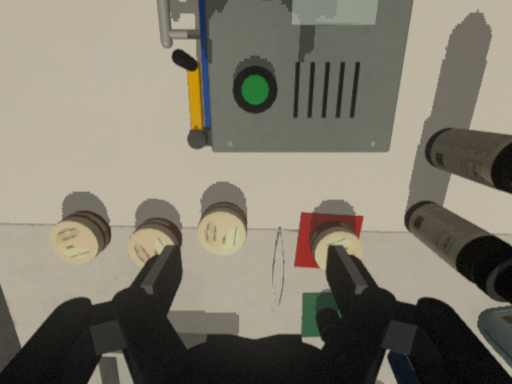

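View pics/t23.png

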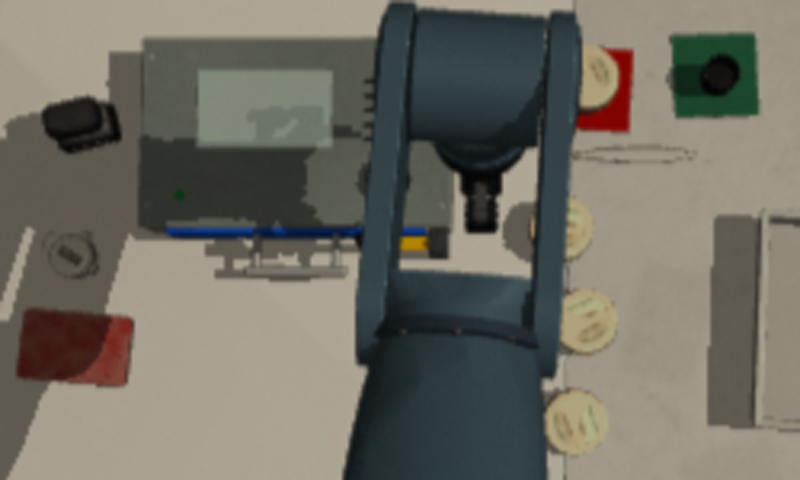

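Button is back up and the latch holds across the front. The pots haven't moved: px (221,228), (154,240) and (80,237). For the pots I'll turn the jaws along y, where there's free room.

Emit:
{"name": "step_arm", "arguments": {
  "commands": [
    [0,1,0,0,0,0,0.95],
    [0,1,0,0,0,0,0.95],
    [0,1,0,0,0,0,0.95],
    [0,1,0,0,0,0,0.95],
    [0,1,0,0,0,0,0.95],
    [0,1,0,0,0,0,0.95],
    [0,1,0,0,0,0,0.95],
    [0,1,0,0,0,0,0.95],
    [0,1,0,0,0,0,0.95],
    [0,1,0,0,0,0,0.95]
  ]
}}

```text
time_s: 49.9
eef_pos: [0.6635, 0.0921, 0.1726]
eef_rot: [0.617, -0.617, 0.346, -0.346]
wrist_force: [0.0, 0.6, 0.3]
opening: 0.951
```

Emit:
{"name": "step_arm", "arguments": {
  "commands": [
    [0,1,0,0,0,0,0.95],
    [0,1,0,0,0,0,0.95],
    [0,1,0,0,0,0,0.95],
    [0,1,0,0,0,0,0.95],
    [0,1,0,0,0,0,0.95],
    [0,0.2,0,1,0,0,0.95],
    [0,0,0,1,0,-0.7,0.95],
    [0,0,0,0.5,0,-0.7,0.95],
    [0,0,0,0,0,0,0.95]
  ]
}}

```text
time_s: 50.8
eef_pos: [0.6209, 0.0148, 0.1725]
eef_rot: [-0.501, 0.502, -0.499, 0.498]
wrist_force: [0.9, 1.1, 0.4]
opening: 0.95
```

Run:
```python
from h import *
go([0.624,0.0114,-0.026],-90)
im,d=ctrl.camera("wrist"); cv2.imwrite("pics/w24.png",im); P=cloud("wrist",d)
circ("pot_1","wrist",.032,.039,P)
```

```text
50.8 [0.6209 0.0148 0.1725] [-0.501  0.502 -0.499  0.498] op 0.95 F [0.9 1.1 0.4] q [-0.17  0.31  1.52 -0.    1.31  1.4 ]
shift now-axes [0.11 6.62 0.12] target-axes [0.11 6.62 0.1 ] rotvec units [ 0.02  0.05 -0.  ] ang -89.7
pot_1 0.93 1868 (266, 298) [ 0.446 -0.003  0.031] (array([ 0.4361, -0.0036]), 0.0317)
pot_1 0.85 2076 (274, 238) [ 0.541 -0.011  0.034] (array([ 0.5344, -0.0116]), 0.031)
pot_1 0.78 2323 (255, 171) [0.627 0.013 0.035] (array([0.6242, 0.013 ]), 0.0313)
pot_1 0.15 1459 (105, 200) [0.604 0.173 0.067] None
```

View pics/w24.png

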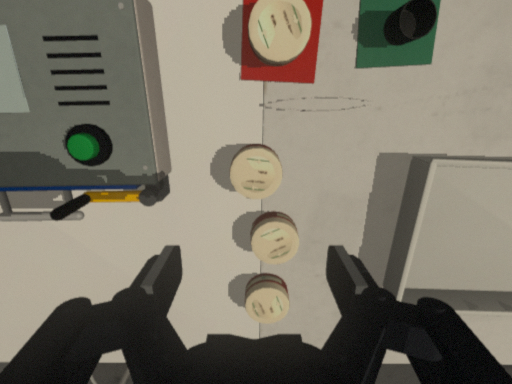

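Emit:
{"name": "step_arm", "arguments": {
  "commands": [
    [0,0,0,0.06,0.9,0.1,1],
    [0,0,0,0,0.9,0,1],
    [0,0,0,0,0.9,0,1],
    [0,0,0,0,0.9,0,1],
    [0,0,0,0,0.9,0,1],
    [0,0,0,0,0.6,0,1],
    [0,0,0,0,0,0,1]
  ]
}}

```text
time_s: 51.6
eef_pos: [0.6239, 0.0153, 0.0165]
eef_rot: [-0.501, 0.503, -0.5, 0.496]
wrist_force: [0.3, -0.4, -0.1]
opening: 1.0
```

Run:
```python
from h import *
go([0.624,0.013,-0.026],-90)
im,d=ctrl.camera("wrist"); cv2.imwrite("pics/w25.png",im); P=cloud("wrist",d)
circ("pot_1","wrist",.032,.039,P)
```

```text
51.6 [0.6239 0.0153 0.0165] [-0.501  0.503 -0.5    0.496] op 1.0 F [ 0.3 -0.4 -0.1] q [-0.17  0.51  1.59  0.    1.04  1.4 ]
shift now-axes [0.08 1.42 0.01] target-axes [0.08 1.42 0.  ] rotvec units [ 0.05  0.07 -0.01] ang -89.6
pot_1 0.97 8182 (258, 233) [0.63  0.012 0.036] (array([0.6246, 0.0116]), 0.0315)
pot_1 0.93 3426 (289, 317) [ 0.559 -0.012  0.028] (array([ 0.5463, -0.0124]), 0.0287)
```

View pics/w25.png

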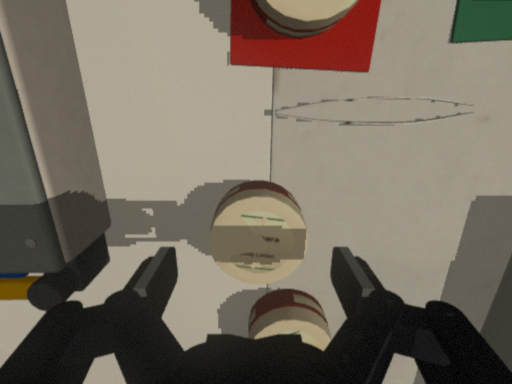

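Emit:
{"name": "step_arm", "arguments": {
  "commands": [
    [0,0,0,0.1,0.3,0,1],
    [0,0,0,0,0.4,0,1],
    [0,0,0,0,0.4,0,1],
    [0,0,0,0,0.3,0,1],
    [0,0,0,0,0,0,1]
  ]
}}

```text
time_s: 52.2
eef_pos: [0.6242, 0.0106, -0.0243]
eef_rot: [-0.501, 0.502, -0.5, 0.497]
wrist_force: [-0.8, -0.6, 0.3]
opening: 0.998
```

Emit:
{"name": "step_arm", "arguments": {
  "commands": [
    [0,0,0,0,0,0,0.5],
    [0,0,0,0,0,0,0.5],
    [0,0,0,0,0,0,0.5],
    [0,0,0,0,0,0,0.5]
  ]
}}

```text
time_s: 52.6
eef_pos: [0.6266, 0.0103, -0.0213]
eef_rot: [0.502, -0.501, 0.498, -0.499]
wrist_force: [-0.3, -0.5, 1.9]
opening: 0.718
```

Emit:
{"name": "step_arm", "arguments": {
  "commands": [
    [0,0,0,0,-0.5,0,0.5],
    [0,0,0,0,-0.8,0,0.5],
    [0,0,0,0,-1,0,0.5],
    [0,0,0,0,-1,0,0.5],
    [0,0,0,0,-0.7,0,0.5],
    [0,0,0,0.5,0,-0.2,0.5],
    [0,0,0,1,0,-0.2,0.5],
    [0,0,0,1,0,-0.2,0.5],
    [0,0,0,1,0,-0.2,0.5],
    [0,0,0,1,0,-0.2,0.5]
  ]
}}

```text
time_s: 53.6
eef_pos: [0.595, -0.1264, 0.0968]
eef_rot: [-0.501, 0.502, -0.499, 0.498]
wrist_force: [-0.1, -0.6, -1.1]
opening: 0.717
```

Emit:
{"name": "step_arm", "arguments": {
  "commands": [
    [0,0,0,1,0,-0.2,0.5],
    [0,0,0,1,0,0,0.5],
    [0,0,0,1,0,0,0.5],
    [0,0,0,1,0,0,0.5],
    [0,0,0,1,0,0,0.5],
    [0,0,0,1,0,0,0.5],
    [0,0,0,0.8,0,0,0.5],
    [0,0,0,0,0,0,0.5]
  ]
}}

```text
time_s: 54.4
eef_pos: [0.5901, -0.3327, 0.0968]
eef_rot: [-0.5, 0.501, -0.5, 0.499]
wrist_force: [-0.3, 0.7, -0.9]
opening: 0.718
```

Run:
```python
from h import *
go([0.59,-.33,-0.016],-90)
im,d=ctrl.camera("wrist"); cv2.imwrite("pics/w26.png",im); P=cloud("wrist",d)
```

```text
54.4 [ 0.5901 -0.3327  0.0968] [-0.5    0.501 -0.5    0.499] op 0.718 F [-0.3  0.7 -0.9] q [-0.69  0.51  1.41 -0.    1.22  0.88]
shift now-axes [-0.09  3.76  0.  ] target-axes [-0.09  3.76 -0.  ] rotvec units [0.01 0.02 0.01] ang -89.9
```

View pics/w26.png

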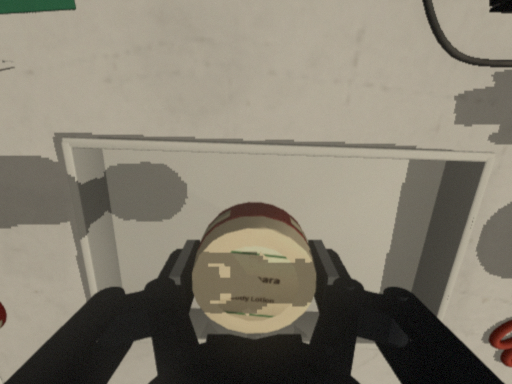

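Pot held over the tray. Lowering it: grip height was -0.021, plus the 3 mm floor.

Emit:
{"name": "step_arm", "arguments": {
  "commands": [
    [0,0,0,0,0.9,0,0.5],
    [0,0,0,0,0.9,0,0.5],
    [0,0,0,0,0.9,0,0.5],
    [0,0,0,0,0.6,0,0.5],
    [0,0,0,0,0.4,0,0.5],
    [0,0,0,0,0,0,0.5],
    [0,0,0,0,0.05,0,0.5]
  ]
}}

```text
time_s: 55.15
eef_pos: [0.5927, -0.3291, -0.0137]
eef_rot: [0.502, -0.502, 0.498, -0.499]
wrist_force: [0.4, -0.5, -1.7]
opening: 0.721
```

Emit:
{"name": "step_arm", "arguments": {
  "commands": [
    [0,0,0,0,0.1,0,0.5],
    [0,0,0,0,0,0,0.8],
    [0,0,0,0,0,0,0.9],
    [0,0,0,0,0,0,0.9],
    [0,0,0,0,-0.5,0,0.95],
    [0,0,0,0,-1,0,0.95],
    [0,0,0,0,-1,0,0.95],
    [0,0,0,0,-1,0,0.95],
    [0,0,0,0,-1,0,0.95],
    [0,0,0,0,-1,0,0.95]
  ]
}}

```text
time_s: 56.15
eef_pos: [0.5922, -0.3289, 0.1502]
eef_rot: [0.502, -0.502, 0.498, -0.499]
wrist_force: [-1.3, -0.9, -0.1]
opening: 0.949
```

Run:
```python
from h import *
go([0.5344,-.0120,0.13],-90)
im,d=ctrl.camera("wrist"); cv2.imwrite("pics/w27.png",im); P=cloud("wrist",d)
circ("pot_1","wrist",.033,.042,P)
```

```text
56.15 [ 0.5922 -0.3289  0.1502] [ 0.502 -0.502  0.498 -0.499] op 0.949 F [-1.3 -0.9 -0.1] q [-0.68  0.45  1.38  0.    1.31  0.88]
shift now-axes [-10.58   0.66  -1.86] target-axes [-10.56   0.67  -1.93] rotvec units [-0.01  0.06  0.01] ang -89.6
pot_1 0.74 2717 (253, 181) [ 0.597 -0.332  0.045] (array([ 0.5945, -0.3321]), 0.0313)
pot_1 0.67 1781 (17, 289) [ 0.447 -0.027  0.029] (array([ 0.4387, -0.0097]), 0.0311)
pot_1 0.63 1156 (11, 222) [ 0.54  -0.043  0.026] (array([ 0.5317, -0.0341]), 0.0247)
```

View pics/w27.png

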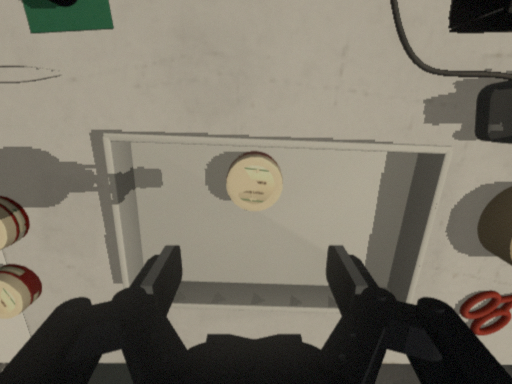

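The first pot stands in the tray at px (253,181). Next is the middle pot.

Emit:
{"name": "step_arm", "arguments": {
  "commands": [
    [0,0,0,-1,0,-0.2,0.95],
    [0,0,0,-1,0,-0.2,0.95],
    [0,0,0,-1,0,-0.2,0.95],
    [0,0,0,-1,0,-0.2,0.95],
    [0,0,0,-1,0,-0.2,0.95],
    [0,0,0,-1,0,-0.2,0.95],
    [0,0,0,-1,0,-0.2,0.95],
    [0,0,0,-1,0,-0.2,0.95],
    [0,0,0,-1,0,-0.3,1],
    [0,0,0,-1,0,0,1]
  ]
}}

```text
time_s: 57.25
eef_pos: [0.5319, -0.0279, 0.1475]
eef_rot: [-0.501, 0.502, -0.499, 0.498]
wrist_force: [-0.1, 0.6, 0.4]
opening: 1.001
```

Emit:
{"name": "step_arm", "arguments": {
  "commands": [
    [0,0.06,0,-0.56,0.5,0,1],
    [0,0,0,0,0.6,0,1],
    [0,0,0,0,0.6,0,1],
    [0,0,0,0,0,0,1]
  ]
}}

```text
time_s: 57.65
eef_pos: [0.5308, -0.0116, 0.0942]
eef_rot: [0.499, -0.501, 0.501, -0.498]
wrist_force: [-0.1, 0.5, -0.1]
opening: 0.996
```

Run:
```python
from h import *
go([0.5344,-.0120,-0.025],-90)
im,d=ctrl.camera("wrist"); cv2.imwrite("pics/w28.png",im); P=cloud("wrist",d)
circ("pot_1","wrist",.032,.039,P)
```

```text
57.65 [ 0.5308 -0.0116  0.0942] [ 0.499 -0.501  0.501 -0.498] op 0.996 F [-0.1  0.5 -0.1] q [-0.25  0.22  1.81 -0.    1.12  1.32]
shift now-axes [0.02 3.97 0.14] target-axes [0.01 3.97 0.12] rotvec units [ 0.04  0.   -0.01] ang -90.0
pot_1 0.9 3842 (254, 192) [ 0.538 -0.013  0.037] (array([ 0.5344, -0.0132]), 0.031)
pot_1 0.66 3368 (246, 279) [ 0.445 -0.005  0.033] (array([ 0.4362, -0.0049]), 0.0314)
```

View pics/w28.png

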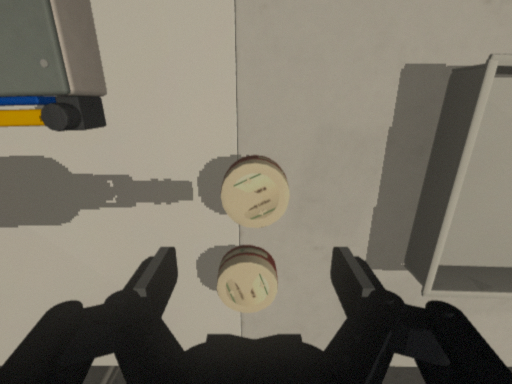

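Emit:
{"name": "step_arm", "arguments": {
  "commands": [
    [0,0,0,0.04,0.6,0.12,1],
    [0,0,0,0,0.9,0,1],
    [0,0,0,0,0.9,0,1],
    [0,0,0,0,0.9,0,1],
    [0,0,0,0,0.55,0,1],
    [0,0,0,0,0,0,1],
    [0,0,0,0,0,0,0.5],
    [0,0,0,0,0,0,0.5],
    [0,0,0,0,0,0,0.5],
    [0,0,0,0,0,0,0.5]
  ]
}}

```text
time_s: 58.75
eef_pos: [0.5387, -0.0141, -0.0168]
eef_rot: [-0.501, 0.499, -0.499, 0.501]
wrist_force: [-0.5, 0.4, 6.6]
opening: 0.715
```

Emit:
{"name": "step_arm", "arguments": {
  "commands": [
    [0,0,0,0,-0.5,0,0.5],
    [0,0,0,0,-0.8,0,0.5],
    [0,0,0,0,-1,0,0.5],
    [0,0,0,0,-1,0,0.5],
    [0,0,0,0,-0.7,0,0.5],
    [0,0,0,0.5,0,-0.2,0.5],
    [0,0,0,1,0,-0.2,0.5],
    [0,0,0,1,0,-0.2,0.5],
    [0,0,0,1,0,-0.2,0.5],
    [0,0,0,1,0,-0.2,0.5]
  ]
}}

```text
time_s: 59.75
eef_pos: [0.5065, -0.1497, 0.1024]
eef_rot: [-0.5, 0.5, -0.499, 0.5]
wrist_force: [0.6, -0.1, -0.5]
opening: 0.718
```

Emit:
{"name": "step_arm", "arguments": {
  "commands": [
    [0,0,0,1,0,-0.2,0.5],
    [0,0,0,1,0,0,0.5],
    [0,0,0,1,0,0,0.5],
    [0,0,0,0.5,0,0,0.5],
    [0,0,0,0,0,0,0.5]
  ]
}}

```text
time_s: 60.25
eef_pos: [0.5007, -0.2553, 0.1019]
eef_rot: [-0.499, 0.499, -0.5, 0.501]
wrist_force: [0.0, 0.9, -0.3]
opening: 0.715
```

Run:
```python
from h import *
go([0.50,-.25,-0.016],-90)
im,d=ctrl.camera("wrist"); cv2.imwrite("pics/w29.png",im); P=cloud("wrist",d)
```

```text
60.25 [ 0.5007 -0.2553  0.1019] [-0.499  0.499 -0.5    0.501] op 0.715 F [ 0.   0.9 -0.3] q [-0.68  0.27  1.73 -0.    1.14  0.89]
shift now-axes [-0.18  3.93 -0.03] target-axes [-0.18  3.93 -0.02] rotvec units [-0.01 -0.02  0.01] ang -90.1
```

View pics/w29.png

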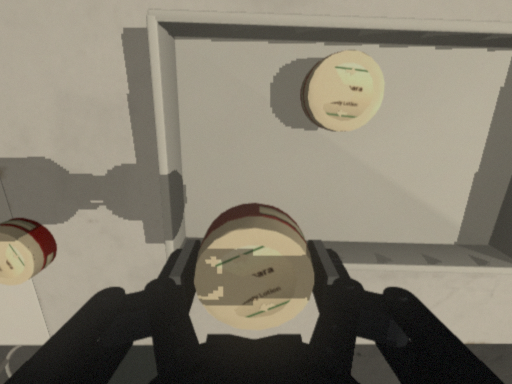

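Emit:
{"name": "step_arm", "arguments": {
  "commands": [
    [0,0,0,0,0.9,0,0.5],
    [0,0,0,0,0.9,0,0.5],
    [0,0,0,0,0.9,0,0.5],
    [0,0,0,0,0.6,0,0.5],
    [0,0,0,0,0.4,0,0.5],
    [0,0,0,0,0.05,0,0.5],
    [0,0,0,0,0,0,0.5]
  ]
}}

```text
time_s: 61.0
eef_pos: [0.501, -0.253, -0.0112]
eef_rot: [0.5, -0.5, 0.5, -0.5]
wrist_force: [-0.5, -0.1, -0.5]
opening: 0.711
```

Emit:
{"name": "step_arm", "arguments": {
  "commands": [
    [0,0,0,0,0.07,0,0.5],
    [0,0,0,0,0,0,0.8],
    [0,0,0,0,0,0,0.88],
    [0,0,0,0,0,0,0.88],
    [0,0,0,0,-0.5,0,0.9],
    [0,0,0,0,-1,0,0.95],
    [0,0,0,0,-1,0,0.95],
    [0,0,0,0,-1,0,0.95],
    [0,0,0,0,-1,0,0.95],
    [0,0,0,0,-0.6,0,0.95]
  ]
}}

```text
time_s: 62.0
eef_pos: [0.5017, -0.2545, 0.1435]
eef_rot: [-0.5, 0.5, -0.498, 0.502]
wrist_force: [0.7, -0.3, 0.5]
opening: 0.95
```

Run:
```python
from h import *
go([0.4362,-.0050,0.1],-90)
im,d=ctrl.camera("wrist"); cv2.imwrite("pics/w30.png",im); P=cloud("wrist",d)
circ("pot_1","wrist",.033,.042,P)
```

```text
62.0 [ 0.5017 -0.2545  0.1435] [-0.5    0.5   -0.498  0.502] op 0.95 F [ 0.7 -0.3  0.5] q [-0.68  0.22  1.7   0.    1.22  0.89]
shift now-axes [-8.32  1.42 -2.19] target-axes [-8.32  1.45 -2.18] rotvec units [-0.03 -0.    0.03] ang -90.0
pot_1 0.95 3195 (42, 233) [ 0.443 -0.015  0.033] (array([ 0.437 , -0.0056]), 0.0318)
pot_1 0.82 2884 (252, 185) [ 0.501 -0.255  0.04 ] (array([ 0.4979, -0.255 ]), 0.0314)
pot_1 0.69 3740 (329, 95) [ 0.591 -0.328  0.042] (array([ 0.5909, -0.3303]), 0.0313)
```

View pics/w30.png

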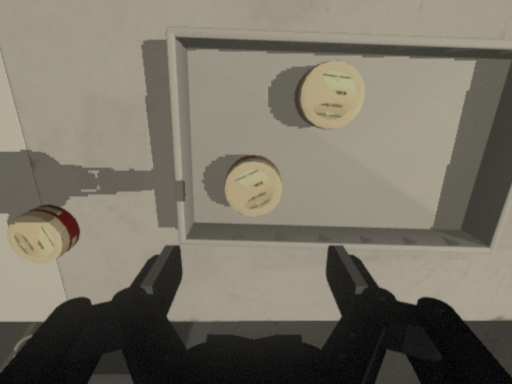

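Two pots are in the tray at px (332,95) and (252,187). The last one is at (0.4365, -0.005).

Emit:
{"name": "step_arm", "arguments": {
  "commands": [
    [0,0,0,-0.9,0,-0.25,1],
    [0,0,0,-1,0,-0.25,1],
    [0,0,0,-1,0,-0.25,1],
    [0,0,0,-1,0,-0.25,1],
    [0,0,0,-1,0,-0.25,1],
    [0,0,0,-1,0,-0.25,1],
    [0,0,0,-1,0,-0.25,1],
    [0,0,0,-1,0.4,-0.25,1],
    [0,0,0,-0.4,0.6,-0.15,1],
    [0,0,0,0,0.5,0,1]
  ]
}}

```text
time_s: 63.1
eef_pos: [0.4345, -0.0025, 0.093]
eef_rot: [-0.5, 0.501, -0.5, 0.499]
wrist_force: [0.3, 0.2, -0.6]
opening: 1.003
```

Emit:
{"name": "step_arm", "arguments": {
  "commands": [
    [0,0,0,0,0,0,1]
  ]
}}

```text
time_s: 63.2
eef_pos: [0.4337, -0.0034, 0.092]
eef_rot: [0.499, -0.501, 0.501, -0.498]
wrist_force: [-1.4, -0.4, 0.3]
opening: 1.001
```

Run:
```python
from h import *
go([0.4365,-.0050,-0.022],-90)
im,d=ctrl.camera("wrist"); cv2.imwrite("pics/w31.png",im); P=cloud("wrist",d)
circ("pot_1","wrist",.032,.039,P)
```

```text
63.2 [ 0.4337 -0.0034  0.092 ] [ 0.499 -0.501  0.501 -0.498] op 1.001 F [-1.4 -0.4  0.3] q [-0.28  0.01  2.05 -0.    1.09  1.29]
shift now-axes [0.06 3.8  0.11] target-axes [0.05 3.8  0.09] rotvec units [ 0.05  0.01 -0.01] ang -89.9
pot_1 0.95 747 (504, 131) [ 0.492 -0.226  0.016] None
pot_1 0.93 3932 (254, 193) [ 0.44  -0.005  0.036] (array([ 0.4365, -0.0053]), 0.031)
```

View pics/w31.png

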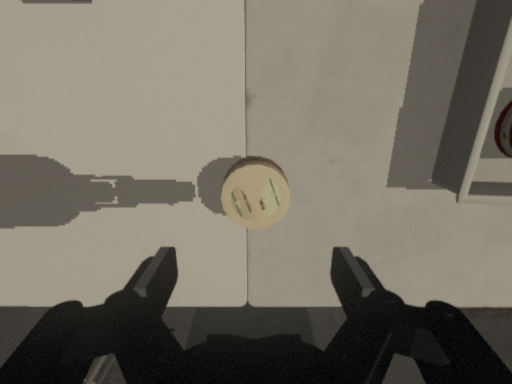

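Emit:
{"name": "step_arm", "arguments": {
  "commands": [
    [0,0,0,0.06,0.5,0.08,1],
    [0,0,0,0,0.9,0,1],
    [0,0,0,0,0.9,0,1],
    [0,0,0,0,0.9,0,1],
    [0,0,0,0,0.55,0,1],
    [0,0,0,0,0,0,1],
    [0,0,0,0,0,0,0.5],
    [0,0,0,0,0,0,0.5],
    [0,0,0,0,0,0,0.5],
    [0,0,0,0,0,0,0.5]
  ]
}}

```text
time_s: 64.3
eef_pos: [0.4402, -0.007, -0.0164]
eef_rot: [-0.5, 0.499, -0.499, 0.501]
wrist_force: [-1.4, -0.6, 5.5]
opening: 0.715
```

Emit:
{"name": "step_arm", "arguments": {
  "commands": [
    [0,0,0,0,-0.5,0,0.5],
    [0,0,0,0,-0.8,0,0.5],
    [0,0,0,0,-1,0,0.5],
    [0,0,0,0,-1,0,0.5],
    [0,0,0,0,-1,0,0.5],
    [0,0,0,0.5,0,0.2,0.5],
    [0,0,0,1,0,0.2,0.5],
    [0,0,0,1,0,0.2,0.5],
    [0,0,0,1,0,0.2,0.5],
    [0,0,0,1,0,0.2,0.5]
  ]
}}

```text
time_s: 65.3
eef_pos: [0.4687, -0.1431, 0.1108]
eef_rot: [-0.5, 0.5, -0.5, 0.5]
wrist_force: [0.8, 0.4, -0.9]
opening: 0.717
```

Emit:
{"name": "step_arm", "arguments": {
  "commands": [
    [0,0,0,1,0,0.2,0.5],
    [0,0,0,1,0,0.2,0.5],
    [0,0,0,1,0,0.2,0.5],
    [0,0,0,1,0,0.2,0.5],
    [0,0,0,1,0,0.2,0.5],
    [0,0,0,1,0,0,0.5],
    [0,0,0,1,0,0,0.5],
    [0,0,0,1,0,0,0.5],
    [0,0,0,1,0,0,0.5],
    [0,0,0,0.3,0,0,0.5]
  ]
}}

```text
time_s: 66.3
eef_pos: [0.4976, -0.4241, 0.1106]
eef_rot: [-0.499, 0.5, -0.5, 0.501]
wrist_force: [0.7, -0.3, -1.0]
opening: 0.718
```

Emit:
{"name": "step_arm", "arguments": {
  "commands": [
    [0,0,0,0,0,0,0.5]
  ]
}}

```text
time_s: 66.4
eef_pos: [0.4978, -0.4219, 0.1103]
eef_rot: [0.499, -0.499, 0.501, -0.501]
wrist_force: [0.1, 0.3, -1.3]
opening: 0.72
```

Run:
```python
from h import *
go([0.50,-.42,-0.014],-90)
im,d=ctrl.camera("wrist"); cv2.imwrite("pics/w32.png",im); P=cloud("wrist",d)
```

```text
66.4 [ 0.4978 -0.4219  0.1103] [ 0.499 -0.499  0.501 -0.501] op 0.72 F [ 0.1  0.3 -1.3] q [-0.88  0.44  1.48 -0.    1.22  0.69]
shift now-axes [-0.06  4.14  0.07] target-axes [-0.06  4.14  0.07] rotvec units [ 0.   -0.02 -0.  ] ang -90.1
```

View pics/w32.png

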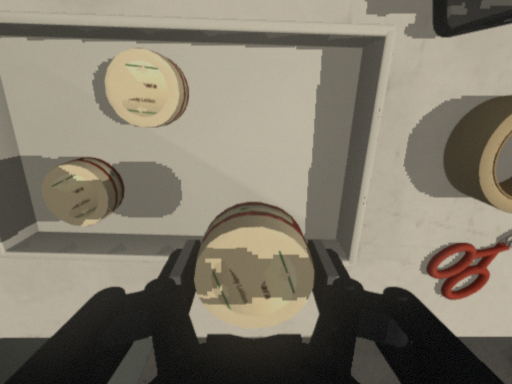

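Emit:
{"name": "step_arm", "arguments": {
  "commands": [
    [0,0,0,0,0.9,0.05,0.5],
    [0,0,0,0,0.9,0,0.5],
    [0,0,0,0,0.9,0,0.5],
    [0,0,0,0,0.9,0,0.5],
    [0,0,0,0,0.45,0,0.5],
    [0,0,0,0,0,0,0.5]
  ]
}}

```text
time_s: 67.05
eef_pos: [0.4993, -0.4181, -0.0125]
eef_rot: [0.5, -0.5, 0.501, -0.498]
wrist_force: [-0.1, 0.4, -0.2]
opening: 0.72
```

Emit:
{"name": "step_arm", "arguments": {
  "commands": [
    [0,0,0,0,0.05,0,0.5],
    [0,0,0,0,0,0,0.8],
    [0,0,0,0,0,0,0.88],
    [0,0,0,0,0,0,0.88],
    [0,0,0,0,-0.5,0,0.9],
    [0,0,0,0,-1,0,0.95],
    [0,0,0,0,-1,0,0.95],
    [0,0,0,0,-1,0,0.95],
    [0,0,0,0,-1,0,0.95],
    [0,0,0,0,-1,0,0.95]
  ]
}}

```text
time_s: 68.05
eef_pos: [0.5001, -0.4205, 0.1557]
eef_rot: [-0.5, 0.5, -0.499, 0.501]
wrist_force: [0.2, -0.9, 0.6]
opening: 0.952
```

Emit:
{"name": "step_arm", "arguments": {
  "commands": [
    [0,0,0,0.5,-1,-0.5,0.95],
    [0,0,0,0.5,-1,-1,0.95],
    [0,0,0,1,0,-1,0.95],
    [0,0,0,1,0,-1,0.95],
    [0,0,0,0,0,-1,0.95],
    [0,0,0,0,0,0,0.95]
  ]
}}

```text
time_s: 68.65
eef_pos: [0.3616, -0.5116, 0.2141]
eef_rot: [-0.499, 0.499, -0.501, 0.501]
wrist_force: [0.4, 0.4, -0.6]
opening: 0.951
```

Run:
```python
from h import *
st()
im,d=ctrl.camera("top"); cv2.imwrite("pics/t33.png",cv2.resize(im[110:270,95:460],None,fx=2.19,fy=2.19,interpolation=cv2.INTER_CUBIC))
P=cloud("top",d); circ("pot_1","top",.03,.043,P); print(find("cap_1","top"))
im,d=ctrl.camera("scene"); cv2.imwrite("pics/s33.png",im)
im,d=ctrl.camera("wrist"); cv2.imwrite("pics/w33.png",im)
```

```text
68.65 [ 0.3616 -0.5116  0.2141] [-0.499  0.499 -0.501  0.501] op 0.951 F [ 0.4  0.4 -0.6] q [-1.14  0.29  1.46 -0.    1.39  0.43]
pot_1 0.71 389 (379, 204) [ 0.591 -0.326  0.035] (array([ 0.5922, -0.3291]), 0.0319)
pot_1 0.7 367 (408, 235) [ 0.498 -0.414  0.04 ] (array([ 0.4974, -0.4185]), 0.0317)
pot_1 0.62 355 (354, 233) [ 0.499 -0.25   0.036] (array([ 0.4992, -0.2524]), 0.0311)
[]
```

View pics/t33.png

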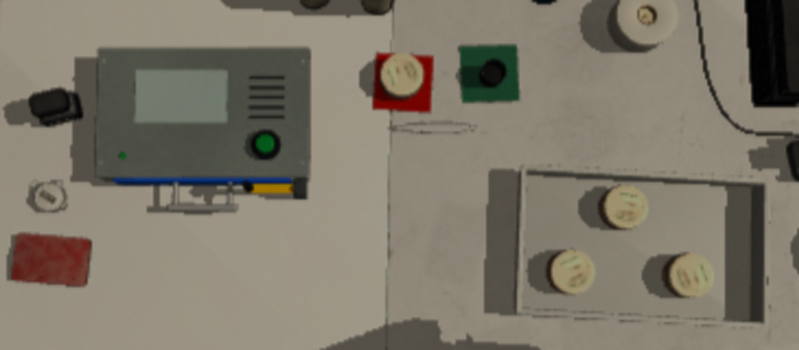

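View pics/s33.png

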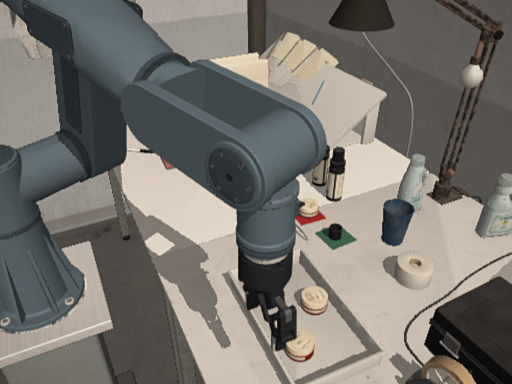

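The top view shows all three pots inside the tray at px (624,207), (571,271) and (691,274). The drawer is home, the latch lies across it at (250–300,187), both samples are on their mats and the bystanders are untouched. Handing in.

Run:
```python
from h import *
print(ctrl.hand_in()); st()
```

```text
the job is handed in; nothing more can be done
None
the job is handed in; nothing more can be done
```

The job is done and handed in at about 69 s. The green mat held the sample over-cap, so the caps were the batch to disinfect.

**What I did, in order:**
1. Pulled the drawer out to its stop.
2. Stood the three caps in it.
3. Pushed the drawer home until the stop pushed back with about 20 N.
4. Swung the latch across the front to its stop, at about 29 N.
5. Pressed the start button.
6. Moved the three pots into the grey tray.

**Last checks:**
- **Top view before handing in:** the drawer plate was flush and the latch bar lay along the front. All three pots stood in the tray, both samples were on their mats, and the ink tin, tally counter and tweezers were in place.
- **Caps:** I saw all three upright in the drawer when it was fully out and again partway through the push. After closing they were under the roof, so I couldn't look at them again.
- **Button:** I judged it fully down from the images and force: its top dropped about 6 mm under 24 N. I could not read its travel directly.

**What failed or disagreed:**
- **Fingertip height:** the shut fingertips looked about 30 mm higher in the depth image than the reported tool height. Because of this my first grip on the drawer handle closed on air. I set the later heights from the depth images and contact forces.
- **Handle pull:** while I held the handle, the wrist force reached about 38 N downward, so I let go as soon as the drawer hit its stop.

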